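Put trackballs and scroll wheels away in the deep parts drawer

TASK

Pull the parts drawer fully open, then put away what lies loose on the mat: lower every trackball gently, without dropping or knocking it, onto the floor of the wide left bay with the grey foam, and put every scroll wheel into the narrow right bay with the orange floor. When all of them are in, push the drawer smoothly fully shut; leave the mouse housing, the circuit board and the screwdriver where they are.

Things in the scene. Friction and masses are not known exactly. Their poses are not given: they have to be found in the camera images.
- ball_a_center (a point): centre of the red trackball, a smooth ball 44 mm in diameter, about 55 g, lying on the mat (centre 22 mm above it). It rolls easily but soon stops. May be absent. Its frame turns as it rolls.
- ball_b_center (a point): centre of the blue trackball, a smooth ball 44 mm in diameter, about 55 g, lying on the mat (centre 22 mm above it). It rolls easily but soon stops. May be absent. Its frame turns as it rolls.
- ball_c_center (a point): centre of the yellow trackball, a smooth ball 44 mm in diameter, about 55 g, lying on the mat (centre 22 mm above it). It rolls easily but soon stops. May be absent. Its frame turns as it rolls.
- ball_d_center (a point): centre of the white trackball, a smooth ball 44 mm in diameter, about 55 g, lying on the mat (centre 22 mm above it). It rolls easily but soon stops. May be absent. Its frame turns as it rolls.
- wheel_a: mouse scroll wheel: a black rubber disc 26 mm in diameter and 10 mm thick with a white hub, about 15 g, lying flat; origin at the centre of its underside, z up along its axle. May be absent. The wheels look alike.
- wheel_b: mouse scroll wheel: a black rubber disc 26 mm in diameter and 10 mm thick with a white hub, about 15 g, lying flat; origin at the centre of its underside, z up along its axle. May be absent. The wheels look alike.
- wheel_c: mouse scroll wheel: a black rubber disc 26 mm in diameter and 10 mm thick with a white hub, about 15 g, lying flat; origin at the centre of its underside, z up along its axle. May be absent. The wheels look alike.
- cab: fixed grey parts cabinet, 260 mm deep (its x), 360 mm wide (its y), 120 mm high; origin at the centre of its underside; its front, with the blue drawer, faces its own -x, roughly to the robot. The carcass begins 115 mm to -x of the origin and covers what is not pulled out of the drawer (open: 175 mm of the bays uncovered).
- cab_drawer0 (a joint): how far the drawer is pulled out towards the cabinet's -x: 0 shut, 0.181 fully open. It slides with about 1 N of friction and stays where it is left.
- cab_drawer0_handle (a point): middle of the drawer handle, a level steel bar 11 mm thick, 120 mm long along the cabinet's y, 82 mm above the table; its axis is 35 mm in front of the blue drawer front (30 mm free gap; posts 51 mm either side of the middle). Top edge of the front: 108 mm above the table. Moves with the drawer; its x axis points into the cabinet.
- ball_bay (a point): point on the floor (22 mm above the table) of the trackball bay, the drawer's left, wider bay as the robot sees it, grey lining. Moves with the drawer; x into the cabinet, y left, z up. Bay: 200 mm in y, point in its middle; in x, 88 mm to the front wall, 127 mm to the rear. Walls, 6 mm thick, rise 76 mm over the floor, the front 86 mm; white divider between bays 4 mm thick, 45 mm high.
- wheel_bay (a point): point on the floor of the scroll wheel bay, the right, narrower bay of the drawer (orange floor, 114 mm in y, point in its middle), 161 mm to the right of ball_bay; otherwise as ball_bay, same axes and walls.
- shell: bystander: black mouse housing, 85 x 125 x 31 mm; origin under its centre
- board: bystander: small green circuit board with silver domes, 55 x 85 x 5 mm; origin under its centre
- driver: bystander: screwdriver lying on the bench; origin under its middle
Not all that is in view belongs to the job. Of the things shaped like the part that bears ball_b_center, the blue one is meant.

How it is judged:
On the way, in this order (a step that is already met when the one before it is completed fails the run):
1. the drawer is pulled open (more than 140 mm) (value of joint cab_drawer0 above 0.14 m), for 0.2 s.
2. with the drawer still open (more than 100 mm), all trackballs lie on the floor of the left bay and all scroll wheels in the right bay, released and at rest (value of joint cab_drawer0 above 0.1 m and x of ball_a_center in the frame of ball_bay between -0.088 and 0.127 m and y of ball_a_center in the frame of ball_bay between -0.1 and 0.1 m and z of ball_a_center in the frame of ball_bay between -0.005 and 0.04 m and linear speed of each of ball_a, ball_b, ball_c, ball_d, wheel_a, wheel_b, wheel_c below 0.05 m/s and x of ball_b_center in the frame of ball_bay between -0.088 and 0.127 m and y of ball_b_center in the frame of ball_bay between -0.1 and 0.1 m and z of ball_b_center in the frame of ball_bay between -0.005 and 0.04 m and x of ball_c_center in the frame of ball_bay between -0.088 and 0.127 m and y of ball_c_center in the frame of ball_bay between -0.1 and 0.1 m and z of ball_c_center in the frame of ball_bay between -0.005 and 0.04 m and x of ball_d_center in the frame of ball_bay between -0.088 and 0.127 m and y of ball_d_center in the frame of ball_bay between -0.1 and 0.1 m and z of ball_d_center in the frame of ball_bay between -0.005 and 0.04 m and x of wheel_a in the frame of wheel_bay between -0.088 and 0.127 m and y of wheel_a in the frame of wheel_bay between -0.057 and 0.057 m and z of wheel_a in the frame of wheel_bay between -0.005 and 0.04 m and x of wheel_b in the frame of wheel_bay between -0.088 and 0.127 m and y of wheel_b in the frame of wheel_bay between -0.057 and 0.057 m and z of wheel_b in the frame of wheel_bay between -0.005 and 0.04 m and x of wheel_c in the frame of wheel_bay between -0.088 and 0.127 m and y of wheel_c in the frame of wheel_bay between -0.057 and 0.057 m and z of wheel_c in the frame of wheel_bay between -0.005 and 0.04 m and contact force between the fingers and ball_a below 0.1 N and contact force between the fingers and ball_b below 0.1 N and contact force between the fingers and ball_c below 0.1 N and contact force between the fingers and ball_d below 0.1 N and contact force between the fingers and wheel_a below 0.1 N and contact force between the fingers and wheel_b below 0.1 N and contact force between the fingers and wheel_c below 0.1 N), for 0.3 s.
3. the drawer is shut to within 6 mm (value of joint cab_drawer0 below 0.006 m), for 0.2 s.
At the end, for the whole second after the job is handed in: the drawer is shut to within 6 mm; every trackball lies in the left bay with its centre less than 40 mm above the floor, every scroll wheel lies in the right bay, all at rest (under 50 mm/s) (value of joint cab_drawer0 below 0.006 m and x of ball_a_center in the frame of ball_bay between -0.088 and 0.127 m and y of ball_a_center in the frame of ball_bay between -0.1 and 0.1 m and z of ball_a_center in the frame of ball_bay between -0.005 and 0.04 m and linear speed of each of ball_a, ball_b, ball_c, ball_d, wheel_a, wheel_b, wheel_c below 0.05 m/s and x of ball_b_center in the frame of ball_bay between -0.088 and 0.127 m and y of ball_b_center in the frame of ball_bay between -0.1 and 0.1 m and z of ball_b_center in the frame of ball_bay between -0.005 and 0.04 m and x of ball_c_center in the frame of ball_bay between -0.088 and 0.127 m and y of ball_c_center in the frame of ball_bay between -0.1 and 0.1 m and z of ball_c_center in the frame of ball_bay between -0.005 and 0.04 m and x of ball_d_center in the frame of ball_bay between -0.088 and 0.127 m and y of ball_d_center in the frame of ball_bay between -0.1 and 0.1 m and z of ball_d_center in the frame of ball_bay between -0.005 and 0.04 m and x of wheel_a in the frame of wheel_bay between -0.088 and 0.127 m and y of wheel_a in the frame of wheel_bay between -0.057 and 0.057 m and z of wheel_a in the frame of wheel_bay between -0.005 and 0.04 m and x of wheel_b in the frame of wheel_bay between -0.088 and 0.127 m and y of wheel_b in the frame of wheel_bay between -0.057 and 0.057 m and z of wheel_b in the frame of wheel_bay between -0.005 and 0.04 m and x of wheel_c in the frame of wheel_bay between -0.088 and 0.127 m and y of wheel_c in the frame of wheel_bay between -0.057 and 0.057 m and z of wheel_c in the frame of wheel_bay between -0.005 and 0.04 m); the robot touches nothing.
It fails at once if a trackball is dropped or thrown into the drawer (faster than 0.6 m/s below the rim of the left bay, as after a fall of about 20 mm) ((x of ball_a_center in the frame of ball_bay between -0.088 and 0.127 m and y of ball_a_center in the frame of ball_bay between -0.1 and 0.1 m and z of ball_a_center in the frame of ball_bay between -0.005 and 0.07 m and linear speed of ball_a above 0.6 m/s) or (x of ball_b_center in the frame of ball_bay between -0.088 and 0.127 m and y of ball_b_center in the frame of ball_bay between -0.1 and 0.1 m and z of ball_b_center in the frame of ball_bay between -0.005 and 0.07 m and linear speed of ball_b above 0.6 m/s) or (x of ball_c_center in the frame of ball_bay between -0.088 and 0.127 m and y of ball_c_center in the frame of ball_bay between -0.1 and 0.1 m and z of ball_c_center in the frame of ball_bay between -0.005 and 0.07 m and linear speed of ball_c above 0.6 m/s) or (x of ball_d_center in the frame of ball_bay between -0.088 and 0.127 m and y of ball_d_center in the frame of ball_bay between -0.1 and 0.1 m and z of ball_d_center in the frame of ball_bay between -0.005 and 0.07 m and linear speed of ball_d above 0.6 m/s)).
It fails at once if a trackball is knocked or pressed against the drawer (contact force over 18 N) (contact force between any of ball_a, ball_b, ball_c, ball_d and cab_drawer0 above 18 N).
It fails at once if a bystander (mouse housing, circuit board, screwdriver) is moved by more than 40 mm (distance of any of shell, board, driver from where it was at the start of the episode above 0.04 m).
Of ball_a, ball_b, ball_c, ball_d only 2 to 3 are there at a start; the rules pass over those that are not, and their reading is None.
Of wheel_a, wheel_b, wheel_c only 2 to 3 are there at a start; the rules pass over those that are not, and their reading is None.
At some moment in a run one of wheel_a, wheel_b, wheel_c may be knocked a few centimetres aside while the robot is not near it.
It also fails if it takes over 210 s, if anything falls off the work surface, if the arm or the gripper's body presses on something with over 40 N, if the wrist force passes 120 N, or if a joint passes its speed limit or range.

ROBOT

A 6-joint arm with a two-finger parallel gripper is mounted at the origin on the work surface. World frame = base frame: x ahead of the robot, y to its left, z up, the work surface at z = 0. Lengths are in m, angles in rad, forces in N, time in s.
With the tool pointing down it reaches from about 0.3 to 0.875 m from the base axis. Payload 6.4 kg.
Tool frame: the origin (TCP) lies on the centre line of the jaws, within the pads' length; the fingertips stand 25 mm ahead of it and the grasp point (between the pads) lies 6 mm ahead of it (ctrl.tips_ahead is the z of the fingertips in the tool frame, in m); z points along the fingers, x is the direction in which the jaws open and shut, and the axes are right-handed (so a half turn about z gives the same grasp; the last joint's range is limited). The gripper opens to 85 mm and grips with 20 to 120 N. Pads are 22 mm wide; open, the fingers measure 114 mm over their backs; the gripper's body (76 mm by 85 mm) begins 54 mm behind the grasp point. The pads swing forward as they close: fully open they stand 13 mm farther back than shut.
Start: joints at [0.993, 0.181, 1.607, -0, 1.354, -0.206], TCP at [0.209, 0.536, 0.256] pointing down, gripper open.
Joint ranges: [-2.99, 2.99], [-0.89, 2.07], [0.3, 2.58], [-1.14, 4.28], [0, 2.63], [-3.12, 3.12]. Speed limits (rad/s): [2.57, 2.57, 3.01, 3.14, 3.14, 3.14].

INTERFACE

Orientations are given as a unit quaternion [w, x, y, z].
In Python, from bench import ctrl gives the robot as it stands.
- The arm moves only by the shell command python3 -m pendant 'ROWS'. ROWS is JSON, a list that holds one entry, the list of rows, each a list of 7 numbers: the shift along the tool's x, y, z in m, then the turn, a rotation vector about the tool's x, y, z in rad, then the closure, from -1 (fully open) to 1 (shut). A call has 1 to 10 rows; each row shifts and turns the commanded pose from where the row before left it, along the tool's axes as they then stand; what a row does not reach is not made up. A row lasts 1/10 s, in which the tool goes at most 50 mm and 8.59 degrees, less where a joint would pass 70% of its speed; a pose out of reach is approached as far as the arm can. A call with a gripper value outside its range is refused whole. The fingers move at their own pace and stop on an object; the grip force is fixed at half the most. Time passes only in rows, so rows that do not move let the fingers close. It gives the time, the measured TCP pose, the force and the opening at its end, in the units of the state.
- ctrl.get_obs(): the state, without advancing time (a new reading comes with each control period).
- ctrl.camera(name): name is "scene" or "top"; returns (picture, depth): 384x512x3 uint8, red, green, blue; 384x512 float32, m along the optical axis (not along the pixel's ray), 0 where there is no reading.
- ctrl.calibration(name): a dict with "fov_y" (degrees; the focal length in pixels is half the picture's height over the tangent of half this angle, whatever the lens; pixels are square), "cx", "cy" (the principal point, pixels), "D" ([k1, k2, p1, p2, k3] as OpenCV has them; the pictures are not rectified), "camera_from_world" (4x4, takes a point from world to camera coordinates). Camera axes: x right, y down, z forward; pixel columns grow to the right and rows downward; lengths in m; the calibration is good to about 2 mm. A picture is of the moment at which its call begins. calibration takes no time and is no camera call.
- ctrl.hand_in(): hands the job in, once; it reports no verdict.
The state is a dict: "time_s": time; "q": joint angles; "dq": joint speeds; "joint_efforts": joint torques, N m; "eef_pos": TCP position; "eef_rot": TCP orientation; "wrist_force": force on the tool from outside, world axes, zero at the start; "torque": the same for the moment, N m; "opening": opening from 0.0 (shut) to 1.0 (fully open).
Only numpy, scipy, OpenCV 4.12 (cv2) and the standard library are available. Lean on these libraries where they do the work, as an engineer would, in place of code of your own. Each camera call takes 0.05 s, during which the arm holds its last target.

## Working session

There is one attempt and no reset: what is moved stays moved. The work goes in short steps, Python scripts to look and compute and a shell command to move; the robot and the scene stay as the last step left them, time stands still between calls to the robot, and variables do not carry over. Pictures are saved under pics/ and viewed, and the job is handed in when it is done.

```bash
ls; mkdir -p pics
cat > h.py <<'E'
import numpy as np, cv2
from bench import ctrl
from scipy.spatial.transform import Rotation as R
def cal(n):
    c=ctrl.calibration(n); f=192/np.tan(np.radians(c["fov_y"])/2)
    K=np.array([[f,0,c["cx"]],[0,f,c["cy"]],[0,0,1]]); return K,np.array(c["D"],float),np.array(c["camera_from_world"])
def ray(n,uv,z):
    K,D,T=cal(n); p=cv2.undistortPoints(np.array(uv,float).reshape(-1,1,2),K,D).reshape(-1,2)
    d=np.c_[p,np.ones(len(p))]@T[:3,:3]; o=-T[:3,:3].T@T[:3,3]
    return o+d*((z-o[2])/d[:,2])[:,None]
def proj(n,P):
    K,D,T=cal(n); return cv2.projectPoints(np.array(P,float).reshape(-1,3),cv2.Rodrigues(T[:3,:3])[0],T[:3,3],K,D)[0].reshape(-1,2)
def snap(n,name):
    im,d=ctrl.camera(n); cv2.imwrite(f"pics/{name}.png",im[:,:,::-1]); return im,d
def cloud(n,d):
    K,D,T=cal(n); v,u=np.mgrid[0:384,0:512]; p=cv2.undistortPoints(np.stack([u,v],-1).reshape(-1,1,2).astype(float),K,D).reshape(-1,2)
    P=np.c_[p,np.ones(len(p))]*d.reshape(-1,1); return ((P-T[:3,3])@T[:3,:3]).reshape(384,512,3)
def st():
    o=ctrl.get_obs(); print({k:np.round(o[k],3).tolist() for k in ["time_s","q","eef_pos","eef_rot","wrist_force","opening"]}); return o
E
python3 - <<'E'
from h import *
st(); print(ctrl.tips_ahead)
for n in ["scene","top"]:
    im,d=snap(n,n+"0"); np.savez(n+"0.npz",im=im,d=d); K,D,T=cal(n); print(n,K[0,0],D,-T[:3,:3].T@T[:3,3])
E
```

```text
pics
{'time_s': 0.0, 'q': [0.993, 0.182, 1.608, -0.0, 1.354, -0.206], 'eef_pos': [0.209, 0.535, 0.255], 'eef_rot': [0.0, 0.826, 0.564, -0.001], 'wrist_force': [-0.672, -0.477, 0.474], 'opening': 1.0}
0.025
scene 435.63769660965005 [-0.12462435  0.          0.          0.          0.        ] [1.11847553 0.2489386  0.87537957]
top 387.6612598458113 [-0.01498478  0.          0.          0.          0.        ] [ 0.41408877 -0.02462988  1.09976736]
```

View pics/scene0.png

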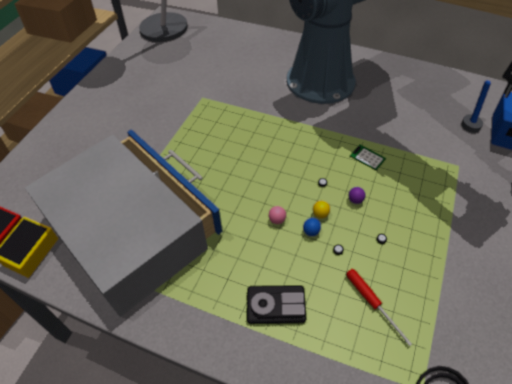

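View pics/top0.png

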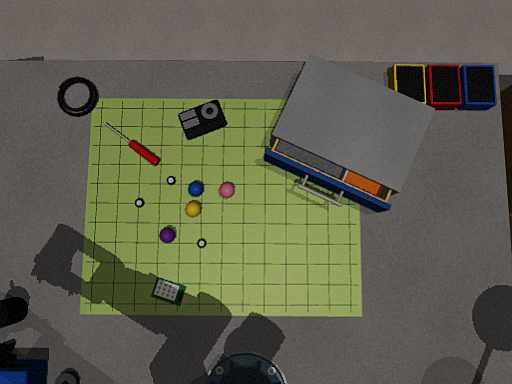

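The top view shows the yellow ball at (193,209), the blue ball at (196,188), and wheels at (171,180), (139,203) and (201,243). Pink (227,190) and purple (167,235) are decoy candidates. The cabinet is upper right, with its handle at about (322,195). Next I'll check colours and measure.

```bash
cat >> h.py <<'E'
def blobs(im,kind):
    h=cv2.cvtColor(im,cv2.COLOR_RGB2HSV).astype(int); H,S,V=h[...,0],h[...,1],h[...,2]
    m={"blue":(H>105)&(H<120)&(S>170)&(V>70),"yellow":(H>18)&(H<27)&(S>170)&(V>100),"pink":((H>165)|(H<4))&(S>70)&(S<190)&(V>120),"purple":(H>125)&(H<150)&(S>120)&(V>40),
       "white":(S<50)&(V>150)}[kind].astype(np.uint8)
    n,l,s,c=cv2.connectedComponentsWithStats(m)
    return [(s[i,4],c[i].round(1),s[i,2:4]) for i in range(1,n) if s[i,4]>8]
E
python3 - <<'E'
from h import *
for n,pts in [("top",[(193,209),(196,188),(227,190),(167,235),(171,180),(139,203),(201,243)]),("scene",[(321,209),(312,227),(277,215),(357,195),(322,182),(338,249),(382,238)])]:
    z=np.load(n+"0.npz"); im=z["im"]; hs=cv2.cvtColor(im,cv2.COLOR_RGB2HSV)
    for k,(u,v) in enumerate(pts): print(n,(u,v),im[v,u],hs[v,u], ray(n,[(u,v)],.022 if k<4 else .01)[0].round(3))
    for k in ["blue","yellow","pink","purple","white"]: print(k,blobs(im,k))
    P=cloud(n,z["d"])
    if n=="top":
        for uv in [(302,176),(342,200),(322,190),(265,152),(390,205),(312,58),(434,110),(396,192),(272,140)]:
            u,v=uv; print(uv,P[v,u].round(3))
E
python3 - <<'E'
import cv2
a=cv2.imread('pics/top0.png')[40:220,250:450]; cv2.imwrite('pics/cab0.png',cv2.resize(a,(800,600) if 0 else (660,594),interpolation=cv2.INTER_CUBIC))
E
```

```text
top (193, 209) [160 166  37] [ 31 198 166] [0.501 0.15  0.022]
top (196, 188) [ 32  64 138] [111 196 138] [0.56  0.143 0.022]
top (227, 190) [162 105 131] [166  90 162] [0.555 0.056 0.022]
top (167, 235) [ 92  41 113] [141 162 113] [0.428 0.22  0.022]
top (171, 180) [144 147 144] [ 60   5 147] [0.584 0.216 0.01 ]
top (139, 203) [132 131 128] [ 23   8 132] [0.517 0.305 0.01 ]
top (201, 243) [150 147 140] [ 21  17 150] [0.407 0.127 0.01 ]
blue [(np.int32(284), array([476.8,  86.4]), array([34, 40], dtype=int32)), (np.int32(676), array([328. , 179.3]), array([126,  61], dtype=int32)), (np.int32(146), array([194.9, 188.6]), array([13, 14], dtype=int32)), (np.int32(330), array([ 12.5, 377.2]), array([27, 13], dtype=int32))]
yellow [(np.int32(36), array([394.5,  78.1]), array([ 3, 27], dtype=int32)), (np.int32(39), array([409.4,  64.4]), array([25,  2], dtype=int32)), (np.int32(139), array([192.4, 209. ]), array([14, 15], dtype=int32))]
pink [(np.int32(133), array([226.4, 189.9]), array([13, 13], dtype=int32))]
purple [(np.int32(168), array([166.6, 235.1]), array([15, 15], dtype=int32))]
w
[... 1470 characters left out ...]
t32(158), array([320.9, 208.6]), array([17, 14], dtype=int32)), (np.int32(65), array([ 11.2, 231.4]), array([24, 28], dtype=int32)), (np.int32(199), array([ 29.6, 249.6]), array([51, 47], dtype=int32))]
pink [(np.int32(33), array([  9.5, 210.3]), array([20, 10], dtype=int32)), (np.int32(170), array([277.2, 212.7]), array([17, 14], dtype=int32))]
purple [(np.int32(181), array([356.6, 195. ]), array([15, 15], dtype=int32))]
white [(np.int32(13), array([322.5, 181.2]), array([4, 4], dtype=int32)), (np.int32(20), array([381.6, 237.4]), array([6, 5], dtype=int32)), (np.int32(22), array([338.1, 248.1]), array([5, 5], dtype=int32)), (np.int32(11), array([408.6, 341.5]), array([4, 6], dtype=int32))]
```

View pics/cab0.png

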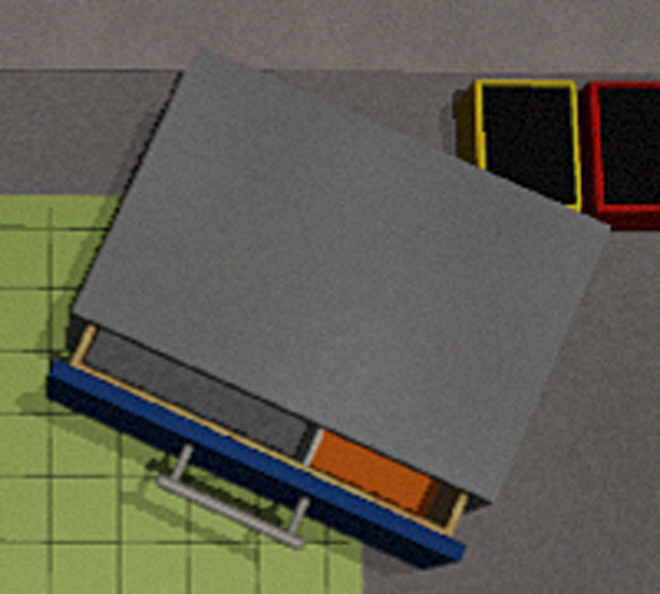

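Run:
```python
from h import *
up=lambda L:[(250+x/3.3,40+y/3.3) for x,y in L]
C=ray("top",up([(200,48),(610,228),(492,502),(72,315)]),.12); print(C.round(3))
H=ray("top",up([(160,482),(300,545)]),.082+.005); print(H.round(4),np.linalg.norm(H[0]-H[1]))
F=ray("top",up([(52,360),(465,548)]),.108); print(F.round(3))
z=np.load("top0.npz");P=cloud("top",z["d"])
m=(P[...,2]>.117)&(P[...,2]<.124)&(P[...,1]<0)&(P[...,1]>-.6)&(P[...,0]>.4)
m=cv2.morphologyEx(m.astype(np.uint8),cv2.MORPH_OPEN,np.ones((5,5)))
r=cv2.minAreaRect(P[m>0][:,:2].astype(np.float32)); print(r)
for a,b in [(0,1),(3,2)]:
  d=C[b]-C[a]; print("y-axis dir", np.degrees(np.arctan2(-d[0] if 0 else d[1],d[0])), np.linalg.norm(d))
for a,b in [(3,0),(2,1)]:
  d=C[b]-C[a]; print("x-axis", np.degrees(np.arctan2(d[1],d[0])), np.linalg.norm(d))
d=H[1]-H[0]; print(np.degrees(np.arctan2(d[1],d[0])))
```

```text
[[ 0.908 -0.169  0.12 ]
 [ 0.76  -0.493  0.12 ]
 [ 0.54  -0.391  0.12 ]
 [ 0.685 -0.066  0.12 ]]
[[ 0.5581 -0.1376  0.087 ]
 [ 0.5083 -0.2487  0.087 ]] 0.12171369530523744
[[ 0.652 -0.05   0.108]
 [ 0.505 -0.373  0.108]]
((0.7259509563446045, -0.2779756188392639), (0.3611450493335724, 0.24693183600902557), 65.38910675048828)
y-axis dir -114.45799063851844 0.3568462305026099
y-axis dir -114.14280102327828 0.3563539115144908
x-axis -24.859206442680225 0.2450764501587163
x-axis -24.97973352955539 0.2431201939615292
-114.13480963808799
```

The cabinet yaw is about −24.5° with its origin near (0.718, −0.276). The handle middle is near (0.533, −0.193), so the drawer is already about 38 mm open. The blue and yellow trackballs and all three wheels belong to the job, while pink and purple are decoys (pink is not red). I'll turn the tool first.

```bash
cat >> h.py <<'E'
def to(x,y,z,yaw=None):
    o=ctrl.get_obs(); q=np.array(o["eef_rot"]); r=R.from_quat(q[[1,2,3,0]]); M=r.as_matrix()
    d=np.array([x,y,z])-o["eef_pos"]; y0=np.degrees(np.arctan2(M[1,0],M[0,0])); 
    print("t",round(o["time_s"],1),"pos",np.round(o["eef_pos"],4),"yaw",round(y0,2),"tilt z",M[:,2].round(4),"open",round(float(o["opening"]),3))
    L=M.T@d; print("tool shift",L.round(4),"rows>=",np.ceil(np.linalg.norm(L)/.05))
    if yaw is not None:
        for k in (0,180,-180):
            t=-((yaw+k-y0+180)%360-180) if k==0 else None
            if t is not None:
                T=np.array([[1,0,0],[0,-1,0],[0,0,-1.]]); 
                a=np.radians(yaw); Mt=np.array([[np.cos(a),np.sin(a),0],[np.sin(a),-np.cos(a),0],[0,0,-1]])
                rv=R.from_matrix(M.T@Mt).as_rotvec(); print("turn rv",rv.round(4),"rows>=",np.ceil(np.degrees(np.linalg.norm(rv))/8.59),"shift after turn",(Mt.T@d).round(4))
E
python3 -m pendant '[[[0,0,0,0,0,0.148,0.4],[0,0,0,0,0,0.148,0.4],[0,0,0,0,0,0.148,0.4],[0,0,0,0,0,0.148,0.4],[0,0,0,0,0,0.148,0.4],[0,0,0,0,0,0.148,0.4],[0,0,0,0,0,0.148,0.4],[0,0,0,0,0,0.148,0.4],[0,0,0,0,0,0.148,0.4],[0,0,0,0,0,0.148,0.4]]]'
python3 -c "
from h import *
to(.5335,-.1935,.2,-24.5)"
```

```text
time_s: 1.1
eef_pos: [0.2087, 0.5355, 0.2558]
eef_rot: [0.0, 0.99, -0.143, -0.0]
wrist_force: [0.2, 0.2, 0.8]
opening: 0.302
t 1.1 pos [0.2087 0.5355 0.2558] yaw -16.45 tilt z [-6.e-04 -9.e-04 -1.e+00] open 0.302
tool shift [0.518  0.6071 0.0562] rows>= 16.0
turn rv [0.0011 0.0002 0.1405] rows>= 1.0 shift after turn [0.5979 0.5286 0.0558]
```

```bash
python3 -m pendant '[[[0,0,0,0,0,0.14,0.4],[0.03,0.0265,0,0,0,0,0.4],[0.03,0.0265,0,0,0,0,0.4],[0.03,0.0265,0,0,0,0,0.4],[0.03,0.0265,0,0,0,0,0.4],[0.03,0.0265,0,0,0,0,0.4],[0.03,0.0265,0,0,0,0,0.4],[0.03,0.0265,0,0,0,0,0.4],[0.03,0.0265,0,0,0,0,0.4],[0.03,0.0265,0,0,0,0,0.4]]]'
python3 -m pendant '[[[0.03,0.0265,0,0,0,0,0.4],[0.03,0.0265,0,0,0,0,0.4],[0.03,0.0265,0,0,0,0,0.4],[0.03,0.0265,0,0,0,0,0.4],[0.03,0.0265,0,0,0,0,0.4],[0.03,0.0265,0,0,0,0,0.4],[0.03,0.0265,0,0,0,0,0.4],[0.03,0.0265,0,0,0,0,0.4],[0.03,0.0265,0,0,0,0,0.4],[0.02,0.02,0.03,0,0,0,0.4]]]'
python3 -c "
from h import *
to(.5335,-.1935,.088,-24.5)
snap('scene','s1');snap('top','t1')"
```

```text
time_s: 2.1
eef_pos: [0.358, 0.2062, 0.2561]
eef_rot: [0.0, 0.978, -0.209, -0.0]
wrist_force: [0.7, 0.4, 0.5]
opening: 0.302
time_s: 3.1
eef_pos: [0.52, -0.1504, 0.2297]
eef_rot: [0.001, 0.978, -0.21, 0.004]
wrist_force: [0.9, -1.1, 0.9]
opening: 0.302
t 3.1 pos [ 0.52   -0.1504  0.2297] yaw -24.19 tilt z [ 0.0074 -0.0043 -1.    ] open 0.302
tool shift [0.0288 0.0336 0.142 ] rows>= 3.0
turn rv [ 0.0009 -0.0086  0.0054] rows>= 1.0 shift after turn [0.0302 0.0336 0.1417]
```

View pics/s1.png

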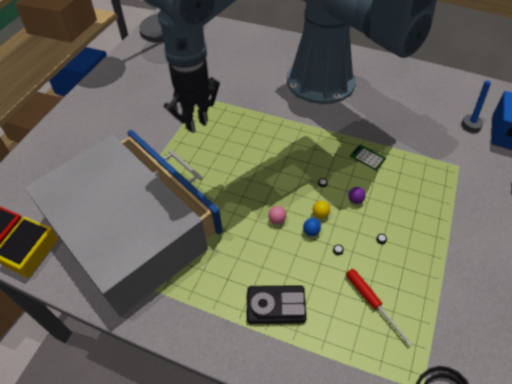

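The arm is in front of the cabinet, clear of everything. The bar is at scene (184,165). I'll settle above the handle.

```bash
python3 -m pendant '[[[0,0,0,0,0,0,0.4],[0,0,0,0,0,0,0.4]]]'
python3 -c "
from h import *
to(.5335,-.1935,.088,-24.5)"
```

```text
time_s: 3.4
eef_pos: [0.5168, -0.1461, 0.2267]
eef_rot: [-0.0, 0.978, -0.209, 0.0]
wrist_force: [0.6, 1.0, 0.1]
opening: 0.298
t 3.4 pos [ 0.5168 -0.1461  0.2267] yaw -24.09 tilt z [ 2.e-04  2.e-04 -1.e+00] open 0.298
tool shift [0.0346 0.0365 0.1387] rows>= 3.0
turn rv [-0.0002 -0.0001  0.0071] rows>= 1.0 shift after turn [0.0349 0.0362 0.1387]
```

```bash
python3 -m pendant '[[[0.0175,0.018,0,0,0,0.007,0.4],[0.0175,0.018,0,0,0,0,0.4],[0,0,0.03,0,0,0,0.4],[0,0,0.03,0,0,0,0.4],[0,0,0,0,0,0,0.4],[0,0,0,0,0,0,0.4]]]'
python3 -c "
from h import *
to(.5335,-.1935,.088,-24.5)
snap('scene','s2');im,_=snap('top','t2')
ex=np.array([.91,-.415,0]);ey=np.array([.415,.91,0]);hm=np.array([.5332,-.1932,.082])
print(proj('scene',[hm+.06*ey,hm-.06*ey]),proj('top',[hm+.06*ey,hm-.06*ey]))
import cv2
a=cv2.imread('pics/s2.png')[90:240,110:260];b=cv2.imread('pics/t2.png')[100:250,250:400]
cv2.imwrite('pics/c2.png',cv2.resize(np.hstack([a,b]),None,fx=2.6,fy=2.6,interpolation=2))
"
```

```text
time_s: 4.0
eef_pos: [0.5342, -0.1931, 0.1674]
eef_rot: [0.0, 0.977, -0.212, 0.0]
wrist_force: [-0.0, -0.5, 0.5]
opening: 0.298
t 4.0 pos [ 0.5342 -0.1931  0.1674] yaw -24.45 tilt z [ 3.e-04 -1.e-04 -1.e+00] open 0.298
tool shift [-0.0005  0.0006  0.0794] rows>= 2.0
turn rv [-0.0001 -0.0003  0.0009] rows>= 1.0 shift after turn [-0.0004  0.0006  0.0794]
[[200.20656811 176.82407078]
 [170.49442307 150.6542479 ]] [[298.64297994 186.3278177 ]
 [340.15221762 205.33491729]]
```

View pics/c2.png

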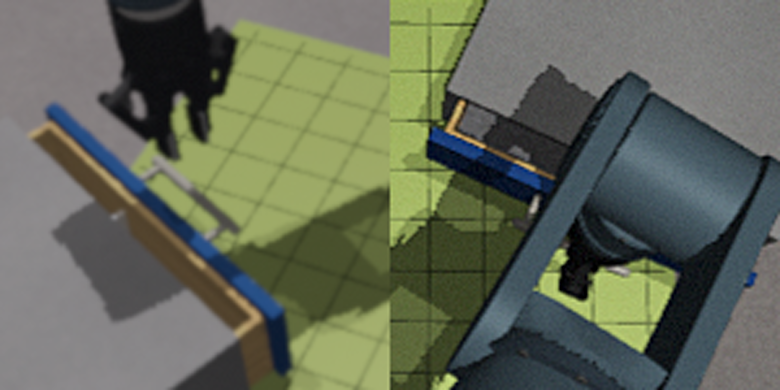

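The bar projects to within 1.6 px in both views. Descending gently.

```bash
python3 -m pendant '[[[0,0,0.02,0,0,0,0.4],[0,0,0.02,0,0,0,0.4],[0,0,0.01,0,0,0,0.4],[0,0,0.01,0,0,0,0.4],[0,0,0.01,0,0,0,0.4],[0,0,0.008,0,0,0,0.4],[0,0,0,0,0,0,0.4]]]'
python3 -m pendant '[[[0,0,0,0,0,0,0.6],[0,0,0,0,0,0,0.8],[0,0,0,0,0,0,1],[0,0,0,0,0,0,1],[0,0,0,0,0,0,1],[0,0,0,0,0,0,1]]]'
python3 -c "
from h import *
to(.403,-.133,.088,-24.5)"
```

```text
time_s: 4.8
eef_pos: [0.5352, -0.1946, 0.0891]
eef_rot: [0.0, 0.977, -0.212, 0.001]
wrist_force: [0.0, 0.1, 1.9]
opening: 0.301
time_s: 5.4
eef_pos: [0.5343, -0.1942, 0.0887]
eef_rot: [0.0, 0.977, -0.212, 0.0]
wrist_force: [1.6, 0.1, 5.1]
opening: 0.104
t 5.4 pos [ 0.5343 -0.1942  0.0887] yaw -24.53 tilt z [ 9.e-04 -5.e-04 -1.e+00] open 0.104
tool shift [-0.1449 -0.0011  0.0005] rows>= 3.0
turn rv [ 0.0001 -0.001  -0.0004] rows>= 1.0 shift after turn [-0.1449 -0.0012  0.0007]
```

The bar is gripped. Pulling the drawer.

```bash
python3 -m pendant '[[[-0.005,0,0,0,0,0,1],[-0.01,0,0,0,0,0,1],[-0.015,0,0,0,0,0,1],[-0.015,0,0,0,0,0,1],[-0.015,0,0,0,0,0,1],[-0.015,0,0,0,0,0,1],[-0.015,0,0,0,0,0,1],[-0.015,0,0,0,0,0,1],[-0.015,0,0,0,0,0,1],[-0.01,0,0,0,0,0,1]]]'
python3 -m pendant '[[[-0.006,0,0,0,0,0,1],[-0.004,0,0,0,0,0,1],[-0.002,0,0,0,0,0,1],[0,0,0,0,0,0,1]]]'
python3 -c "
from h import *
to(.403,-.133,.088,-24.5)"
```

```text
time_s: 6.4
eef_pos: [0.4146, -0.1396, 0.0886]
eef_rot: [0.0, 0.977, -0.212, 0.0]
wrist_force: [1.5, -0.6, 5.9]
opening: 0.105
time_s: 6.8
eef_pos: [0.404, -0.1347, 0.0886]
eef_rot: [0.0, 0.977, -0.212, -0.0]
wrist_force: [-1.5, -0.1, 9.5]
opening: 0.105
t 6.8 pos [ 0.404  -0.1347  0.0886] yaw -24.51 tilt z [-2.e-04 -3.e-04 -1.e+00] open 0.105
tool shift [-0.0016 -0.0012  0.0006] rows>= 1.0
turn rv [ 0.0003  0.0001 -0.0003] rows>= 1.0 shift after turn [-0.0016 -0.0012  0.0006]
```

```bash
python3 -m pendant '[[[-0.002,0,0,0,0,0,1],[-0.002,0,0,0,0,0,1],[-0.002,0,0,0,0,0,1]]]'
python3 -m pendant '[[[-0.002,0,0,0,0,0,1],[-0.002,0,0,0,0,0,1],[-0.002,0,0,0,0,0,1],[0,0,0,0,0,0,1]]]'
```

```text
time_s: 7.1
eef_pos: [0.403, -0.1344, 0.0889]
eef_rot: [0.001, 0.977, -0.213, 0.006]
wrist_force: [27.8, -8.1, -26.2]
opening: 0.107
time_s: 7.5
eef_pos: [0.4026, -0.1343, 0.0891]
eef_rot: [0.003, 0.977, -0.214, 0.013]
wrist_force: [50.5, -13.8, -52.0]
opening: 0.105
```

End stop reached. I'll relieve the force, release and lift.

```bash
python3 -m pendant '[[[0.005,0,0,0,0,0,1],[0.006,0,0,0,0,0,1],[0,0,0,0,0,0,0.7],[0,0,0,0,0,0,0.4],[0,0,0,0,0,0,0.4],[0,0,0,0,0,0,0.4]]]'
python3 -m pendant '[[[0,0,-0.01,0,0,0,0.4],[0,0,-0.02,0,0,0,0.4],[0,0,-0.03,0,0,0,0.4],[0,0,-0.04,0,0,0,0.4],[0,0,-0.04,0,0,0,0.4],[0,0,-0.03,0,0,0,0],[0,0,0,0,0,0,-0.5]]]'
python3 -c "
from h import *
to(.407,.127,.25,None)
im,_=snap('scene','s3');im2,_=snap('top','t3')
for n,i in (('scene',im),('top',im2)):
  for k,z in (('blue',.022),('yellow',.022),('white',.01)):
    for b in blobs(i,k):
      if b[0]<250: print(n,k,b[0],b[1],ray(n,[b[1]],z)[0].round(4))
"
```

```text
time_s: 8.1
eef_pos: [0.403, -0.1341, 0.0879]
eef_rot: [-0.0, 0.977, -0.212, -0.001]
wrist_force: [0.9, -0.3, 0.0]
opening: 0.298
time_s: 8.8
eef_pos: [0.4059, -0.1359, 0.2638]
eef_rot: [0.002, 0.977, -0.212, 0.004]
wrist_force: [0.1, 0.1, 0.8]
opening: 0.627
t 8.8 pos [ 0.4059 -0.1359  0.2638] yaw -24.51 tilt z [ 0.0079 -0.0054 -1.    ] open 0.627
tool shift [-0.1082 -0.2397  0.0123] rows>= 6.0
scene blue 159 [481.2  99.2] [-0.0819  0.4985  0.022 ]
scene blue 199 [311.7 226.2] [0.5562 0.1436 0.022 ]
scene yellow 163 [320.9 209.1] [0.5012 0.1493 0.022 ]
scene yellow 69 [ 11.  231.7] [ 0.8403 -0.5266  0.022 ]
scene yellow 201 [ 29.6 249.5] [ 0.8614 -0.4474  0.022 ]
scene white 9 [102.    8.3] [-0.1438 -0.9549  0.01  ]
scene white 29 [221.4 128.7] [ 0.3246 -0.1982  0.01  ]
scene white 56 [173.1 160.3] [ 0.4818 -0.2686  0.01  ]
scene white 17 [322.5 181.1] [0.4061 0.1261 0.01  ]
scene white 25 [381.4 237.2] [0.5188 0.3046 0.01  ]
scene white 25 [338.2 248.1] [0.5836 0.2173 0.01  ]
scene white 74 [396.9 327.3] [0.723  0.3832 0.01  ]
scene white 25 [ 28.2 341.4] [ 1.0398 -0.3143  0.01  ]
scene white 10 [  6.5 351. ] [ 1.0774 -0.3457  0.01  ]
top blue 158 [195.1 188.5] [0.5583 0.1452 0.022 ]
top blue 78 [249.2 202.7] [ 0.5194 -0.0069  0.022 ]
top blue 124 [277.3 216. ] [ 0.4828 -0.0854  0.022 ]
top yellow 79 [404.3  69.5] [ 0.9138 -0.4567  0.022 ]
top yellow 144 [192.5 209. ] [0.5006 0.151  0.022 ]
top white 10 [108.1 125.7] [0.7419 0.4047 0.01  ]
top white 10 [118.5 133.6] [0.7186 0.3732 0.01  ]
top white 59 [338.  190.3] [ 0.5577 -0.2583  0.01  ]
top white 17 [170.4 179.9] [0.5841 0.2181 0.01  ]
top white 17 [138.6 202.5] [0.5189 0.3061 0.01  ]
top white 20 [201.1 243. ] [0.4066 0.1265 0.01  ]
```

View pics/t3.png

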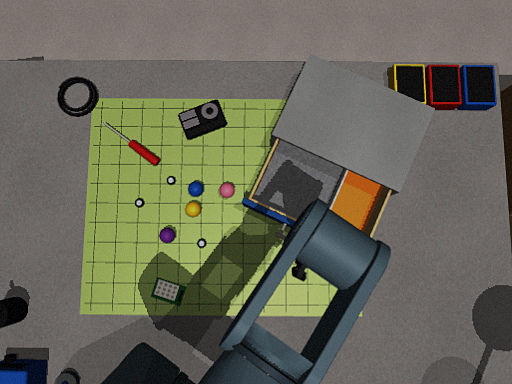

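View pics/s3.png

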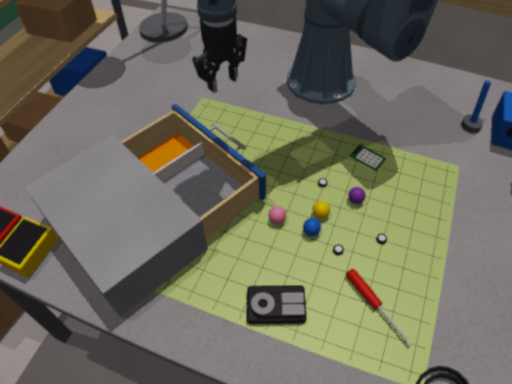

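The drawer is fully open with both bays visible and all the pieces unmoved: wheels at top (170,180), (139,202) and (201,243), blue ball at (195,188), yellow at (192,209). Using jaw yaw 65.5° for both grasping and placing means no turning while carrying.

```bash
python3 -m pendant '[[[0,0,0,0,0,-0.149,-0.44],[0,0,0,0,0,-0.149,-0.44],[0,0,0,0,0,-0.149,-0.44],[0,0,0,0,0,-0.149,-0.44],[0,0,0,0,0,-0.149,-0.44],[0,0,0,0,0,-0.149,-0.44],[0,0,0,0,0,-0.149,-0.44],[0,0,0,0,0,-0.149,-0.44],[0,0,0,0,0,-0.149,-0.44],[0,0,0,0,0,-0.149,-0.44]]]'
python3 -m pendant '[[[0,0,0,0,0,-0.081,-0.44],[0,0,0,0,0,0,-0.44],[0,0,0,0,0,0,-0.44]]]'
cat >> h.py <<'E'
O=np.array([.7184,-.278]);a=np.radians(-24.5);EX=np.array([np.cos(a),np.sin(a)]);EY=np.array([-np.sin(a),np.cos(a)])
def bay(which,x,y):  # bay coords, drawer fully open
    return O+(-.202+x)*EX+((.059 if which=="ball" else -.102)+y)*EY
E
python3 -c "
from h import *
to(.557,.1445,.15,65.5)
print(bay('ball',0,.05),bay('ball',0,-.04),bay('wheel',0,0))
m=lambda w,x,y:list(bay(w,x,y))+[.022]
print(proj('top',[m('ball',-.088,.1),m('ball',-.088,-.1),m('wheel',-.088,.057),m('wheel',-.088,-.057),m('ball',.08,.1)]))"
```

```text
time_s: 9.9
eef_pos: [0.4028, -0.134, 0.2565]
eef_rot: [-0.002, 0.861, 0.509, -0.001]
wrist_force: [-0.3, 0.0, -0.1]
opening: 0.719
time_s: 10.2
eef_pos: [0.4032, -0.1342, 0.2572]
eef_rot: [-0.001, 0.842, 0.54, -0.0]
wrist_force: [-0.2, 0.4, 1.2]
opening: 0.718
t 10.2 pos [ 0.4032 -0.1342  0.2572] yaw 65.35 tilt z [-0.0019  0.0013 -1.    ] open 0.718
tool shift [0.3174 0.0238 0.1072] rows>= 7.0
turn rv [-0.0023 -0.0004 -0.0026] rows>= 1.0 shift after turn [0.3174 0.0244 0.1072]
[ 0.57978939 -0.09504619] [ 0.54246699 -0.1769427 ] [ 0.49228911 -0.28704801]
[[251.3923357  202.34820826]
 [316.87575337 232.63835122]
 [318.19663874 233.24923766]
 [356.01036591 250.73565576]
 [276.3735027  148.95505537]]
```

```bash
python3 -m pendant '[[[0.035,0.0027,0,0,0,0,-0.44],[0.035,0.0027,0,0,0,0,-0.44],[0.035,0.0027,0,0,0,0,-0.44],[0.035,0.0027,0,0,0,0,-0.44],[0.035,0.0027,0,0,0,0,-0.44],[0.035,0.0027,0,0,0,0,-0.44],[0.035,0.0027,0,0,0,0,-0.44],[0.035,0.0027,0,0,0,0,-0.44],[0.037,0.0027,0,0,0,0,-0.44],[0,0,0,0,0,0,-0.44]]]'
python3 -m pendant '[[[0,0,0.04,0,0,0,-0.44],[0,0,0.04,0,0,0,-0.44],[0,0,0.03,0,0,0,-0.44],[0,0,0,0,0,0,-0.44],[0,0,0,0,0,0,-0.44]]]'
python3 -c "
from h import *
to(.557,.1445,.03,65.5)"
```

```text
time_s: 11.2
eef_pos: [0.5582, 0.1471, 0.2574]
eef_rot: [-0.001, 0.841, 0.541, 0.0]
wrist_force: [-0.7, -0.7, 0.1]
opening: 0.723
time_s: 11.7
eef_pos: [0.5572, 0.1434, 0.1483]
eef_rot: [-0.0, 0.841, 0.54, -0.001]
wrist_force: [-0.5, -0.3, 0.7]
opening: 0.724
t 11.7 pos [0.5572 0.1434 0.1483] yaw 65.42 tilt z [-1.4e-03 -2.0e-04 -1.0e+00] open 0.724
tool shift [ 0.0011 -0.0005  0.1183] rows>= 3.0
turn rv [-0.0012  0.0008 -0.0014] rows>= 1.0 shift after turn [ 0.001  -0.0006  0.1183]
```

```bash
python3 -m pendant '[[[0.001,0,0.03,0,0,0,-0.44],[0,0,0.03,0,0,0,-0.44],[0,0,0.03,0,0,0,-0.44],[0,0,0.018,0,0,0,-0.44],[0,0,0.01,0,0,0,-0.44],[0,0,0,0,0,0,-0.44]]]'
python3 -m pendant '[[[0,0,0,0,0,0,-0.2],[0,0,0,0,0,0,-0.1],[0,0,0,0,0,0,0],[0,0,0,0,0,0,0.1],[0,0,0,0,0,0,0.3],[0,0,0,0,0,0,0.5],[0,0,0,0,0,0,1],[0,0,0,0,0,0,1]]]'
```

```text
time_s: 12.3
eef_pos: [0.5584, 0.1445, 0.0308]
eef_rot: [0.0, 0.841, 0.541, 0.0]
wrist_force: [0.6, 0.0, 0.0]
opening: 0.718
time_s: 13.1
eef_pos: [0.5593, 0.1445, 0.0323]
eef_rot: [0.001, 0.841, 0.541, 0.001]
wrist_force: [-1.5, -1.8, 8.0]
opening: 0.48
```

```bash
python3 -m pendant '[[[0,0,-0.01,0,0,0,1],[0,0,-0.02,0,0,0,1],[0,0,-0.03,0,0,0,1],[0,0,-0.04,0,0,0,1],[0,0,-0.04,0,0,0,1],[0,0,-0.04,0,0,0,1],[0,0,0,0,0,0,1]]]'
python3 -c "
from h import *
p=bay('ball',0,.05)
im,_=snap('scene','s4')
to(p[0],p[1],.21,65.5)"
```

```text
time_s: 13.8
eef_pos: [0.5616, 0.1451, 0.2181]
eef_rot: [0.003, 0.841, 0.541, 0.006]
wrist_force: [0.6, 0.3, -1.2]
opening: 0.481
t 13.8 pos [0.56   0.1449 0.2149] yaw 65.5 tilt z [ 8.1e-03  5.0e-04 -1.0e+00] open 0.483
tool shift [-0.2102  0.1175  0.0049] rows>= 5.0
turn rv [ 0.0071 -0.0038 -0.    ] rows>= 1.0 shift after turn [-0.2102  0.1175  0.0049]
```

View pics/s4.png

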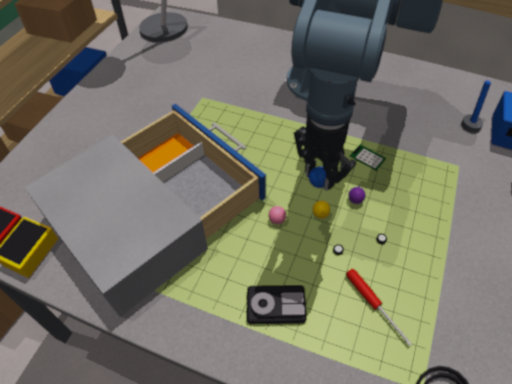

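The blue ball is held (scene (318,178)) and yellow is undisturbed. Moving it over the left bay.

```bash
python3 -m pendant '[[[-0.015,0.008,0,0,0,0,1],[-0.025,0.014,0,0,0,0,1],[-0.026,0.0145,0,0,0,0,1],[-0.026,0.0145,0,0,0,0,1],[-0.026,0.0145,0,0,0,0,1],[-0.026,0.0145,0,0,0,0,1],[-0.026,0.0145,0,0,0,0,1],[-0.025,0.014,0,0,0,0,1],[-0.015,0.009,0,0,0,0,1],[0,0,0,0,0,0,1]]]'
python3 -c "
from h import *
p=bay('ball',0,.05)
im,_=snap('scene','s5')
to(p[0],p[1],.055,65.5)"
```

```text
time_s: 14.85
eef_pos: [0.5773, -0.097, 0.2094]
eef_rot: [-0.0, 0.842, 0.54, -0.0]
wrist_force: [0.3, 0.5, 0.1]
opening: 0.489
t 14.9 pos [ 0.5772 -0.0955  0.2095] yaw 65.38 tilt z [-0.0014  0.001  -1.    ] open 0.485
tool shift [0.0015 0.0024 0.1545] rows>= 4.0
turn rv [-0.0017 -0.0003 -0.002 ] rows>= 1.0 shift after turn [0.0015 0.0021 0.1545]
```

View pics/s5.png

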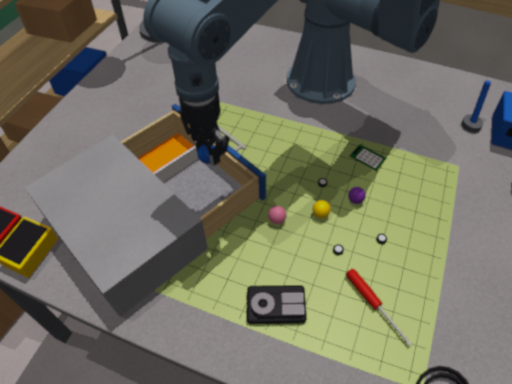

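Blue is over the left bay. Lowering slowly.

```bash
python3 -m pendant '[[[0.001,0.002,0.015,0,0,0,1],[0,0,0.025,0,0,0,1],[0,0,0.025,0,0,0,1],[0,0,0.025,0,0,0,1],[0,0,0.02,0,0,0,1],[0,0,0.015,0,0,0,1],[0,0,0.01,0,0,0,1],[0,0,0.006,0,0,0,1],[0,0,0.004,0,0,0,1],[0,0,0.003,0,0,0,1]]]'
python3 -m pendant '[[[0,0,0.002,0,0,0,1],[0,0,0.001,0,0,0,1],[0,0,0,0,0,0,1],[0,0,0,0,0,0,1]]]'
```

```text
time_s: 15.9
eef_pos: [0.5813, -0.0984, 0.0645]
eef_rot: [0.003, 0.841, 0.541, -0.0]
wrist_force: [-8.5, -15.2, 13.9]
opening: 0.484
time_s: 16.3
eef_pos: [0.5814, -0.0993, 0.0618]
eef_rot: [0.004, 0.841, 0.541, -0.0]
wrist_force: [-6.9, -17.2, 9.3]
opening: 0.484
```

Something on the gripper's left side touches the left wall (about 18 N on the gripper, not the ball). I'll lift slightly and shift right.

```bash
python3 -m pendant '[[[-0.005,0,-0.01,0,0,0,1],[-0.01,0,-0.02,0,0,0,1],[-0.01,0,-0.02,0,0,0,1],[0,0,0,0,0,0,1],[0,0,0,0,0,0,1]]]'
python3 -c "
from h import *
p=bay('ball',0,.025)
im,_=snap('scene','s6')
im,_=snap('top','t6')
to(p[0],p[1],.056,65.5)
import cv2
a=cv2.imread('pics/s6.png')[60:260,100:300];b=cv2.imread('pics/t6.png')[80:280,220:420]
cv2.imwrite('pics/c6.png',cv2.resize(np.hstack([a,b]),None,fx=2,fy=2,interpolation=2))"
```

```text
time_s: 16.8
eef_pos: [0.57, -0.1175, 0.1095]
eef_rot: [0.0, 0.841, 0.541, 0.001]
wrist_force: [-0.5, 0.5, -0.5]
opening: 0.482
t 16.9 pos [ 0.569  -0.1169  0.1082] yaw 65.52 tilt z [-1.4e-03  9.0e-04 -1.0e+00] open 0.482
tool shift [-0.0007  0.0008  0.0522] rows>= 2.0
turn rv [-0.0016 -0.0003  0.0003] rows>= 1.0 shift after turn [-0.0007  0.0007  0.0522]
```

View pics/c6.png

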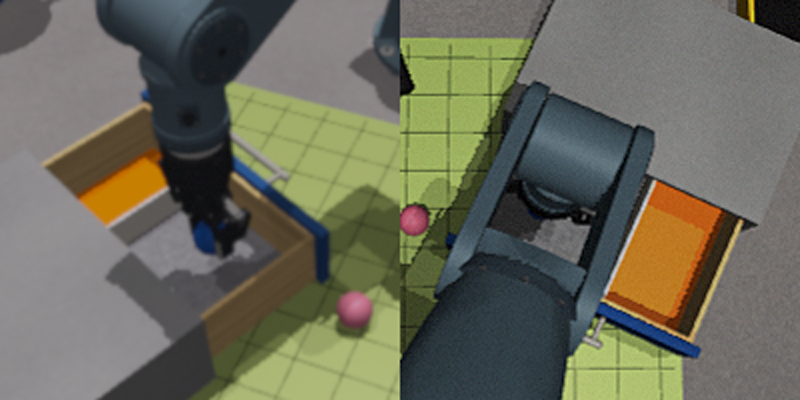

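```bash
python3 -m pendant '[[[0,0,0.01,0,0,0,1],[0,0,0.015,0,0,0,1],[0,0,0.01,0,0,0,1],[0,0,0.006,0,0,0,1],[0,0,0.004,0,0,0,1],[0,0,0.003,0,0,0,1],[0,0,0.001,0,0,0,1],[0,0,0,0,0,0,1]]]'
python3 -m pendant '[[[0,0,0.001,0,0,0,1],[0,0,0,0,0,0,1],[0,0,0,0,0,0,1]]]'
```

```text
time_s: 17.7
eef_pos: [0.5697, -0.1179, 0.0605]
eef_rot: [0.0, 0.841, 0.541, 0.0]
wrist_force: [0.6, 0.8, -0.4]
opening: 0.483
time_s: 18.0
eef_pos: [0.5696, -0.1179, 0.0595]
eef_rot: [0.0, 0.841, 0.541, 0.0]
wrist_force: [0.3, 0.1, -0.1]
opening: 0.484
```

```bash
python3 -m pendant '[[[0,0,0.001,0,0,0,1],[0,0,0.001,0,0,0,1],[0,0,0.001,0,0,0,1],[0,0,0,0,0,0,1],[0,0,0,0,0,0,1]]]'
python3 -m pendant '[[[0,0,0.001,0,0,0,1],[0,0,0,0,0,0,1],[0,0,0,0,0,0,1]]]'
```

```text
time_s: 18.5
eef_pos: [0.5695, -0.1178, 0.0562]
eef_rot: [-0.0, 0.841, 0.541, -0.0]
wrist_force: [0.8, -0.1, 0.1]
opening: 0.481
time_s: 18.8
eef_pos: [0.5695, -0.1178, 0.0552]
eef_rot: [-0.0, 0.841, 0.541, -0.0]
wrist_force: [-0.6, -0.2, -0.8]
opening: 0.48
```

```bash
python3 -m pendant '[[[0,0,0,0,0,0,0.04],[0,0,0,0,0,0,0],[0,0,0,0,0,0,-0.05],[0,0,0,0,0,0,-0.1],[0,0,0,0,0,0,-0.15],[0,0,0,0,0,0,-0.2],[0,0,0,0,0,0,-0.25],[0,0,0,0,0,0,-0.3]]]'
python3 -m pendant '[[[0,0,-0.005,0,0,0,-0.3],[0,0,-0.01,0,0,0,-0.3],[0,0,-0.015,0,0,0,-0.3],[0,0,-0.02,0,0,0,-0.3],[0,0,-0.03,0,0,0,-0.3],[0,0,-0.04,0,0,0,-0.3],[0,0,-0.03,0,0,0,-0.3],[0.02,0,0,0,0,0,-0.44]]]'
python3 -c "
from h import *
im,_=snap('scene','s7'); im2,_=snap('top','t7')
print([ (b[1],ray('scene',[b[1]],.044)) for b in blobs(im,'blue') if 100<b[0]<300])
for n,i in (('scene',im),('top',im2)):
  for b in blobs(i,'yellow'):
    if b[0]<250: print(n,ray(n,[b[1]],.022)[0].round(4))
to(.501,.150,.15,65.5)"
```

```text
time_s: 19.6
eef_pos: [0.5695, -0.1178, 0.0553]
eef_rot: [0.0, 0.841, 0.541, 0.0]
wrist_force: [-0.6, -0.2, -0.3]
opening: 0.648
time_s: 20.4
eef_pos: [0.5807, -0.1022, 0.2129]
eef_rot: [0.005, 0.842, 0.54, 0.003]
wrist_force: [1.3, -0.2, -0.4]
opening: 0.724
[(array([480. , 101.5]), array([[-0.03807249,  0.48894787,  0.044     ]])), (array([506.7, 107.4]), array([[-0.04441275,  0.57045726,  0.044     ]])), (array([207.5, 192. ]), array([[ 0.56786732, -0.11890822,  0.044     ]]))]
scene [0.4992 0.1495 0.022 ]
scene [ 0.8375 -0.5267  0.022 ]
scene [ 0.862  -0.4467  0.022 ]
top [ 0.9047 -0.4405  0.022 ]
top [0.5012 0.1508 0.022 ]
t 20.5 pos [ 0.5793 -0.0987  0.2085] yaw 65.56 tilt z [ 0.0047 -0.0011 -1.    ] open 0.722
tool shift [ 0.194  -0.1744  0.0579] rows>= 6.0
turn rv [ 0.0047 -0.001   0.0011] rows>= 1.0 shift after turn [ 0.1938 -0.1743  0.0585]
```

View pics/s7.png

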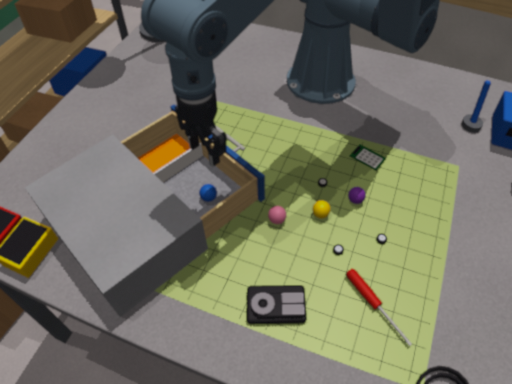

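Blue rests on the bay floor at (208,192), exactly where it was released. Now yellow.

```bash
python3 -m pendant '[[[0.0242,-0.0218,0,0,0,0,-0.44],[0.0242,-0.0218,0,0,0,0,-0.44],[0.0242,-0.0218,0,0,0,0,-0.44],[0.0242,-0.0218,0,0,0,0,-0.44],[0.0242,-0.0218,0,0,0,0,-0.44],[0.0242,-0.0218,0,0,0,0,-0.44],[0.0242,-0.0218,0,0,0,0,-0.44],[0.0242,-0.0218,0,0,0,0,-0.44],[0,0,0.05,0,0,0,-0.44],[0,0,0,0,0,0,-0.44]]]'
python3 -m pendant '[[[0,0,0,0,0,0,-0.44],[0,0,0,0,0,0,-0.44]]]'
python3 -c "
from h import *
to(.501,.150,.031,65.5)"
```

```text
time_s: 21.5
eef_pos: [0.4948, 0.1491, 0.1503]
eef_rot: [-0.002, 0.841, 0.542, -0.005]
wrist_force: [-1.3, 0.5, -0.7]
opening: 0.72
time_s: 21.7
eef_pos: [0.5006, 0.1483, 0.157]
eef_rot: [0.001, 0.841, 0.541, 0.001]
wrist_force: [-0.0, -0.0, 0.3]
opening: 0.718
t 21.7 pos [0.5006 0.1483 0.157 ] yaw 65.45 tilt z [ 0.0022 -0.     -1.    ] open 0.718
tool shift [ 0.0016 -0.0006  0.126 ] rows>= 3.0
turn rv [ 0.002  -0.0009 -0.0009] rows>= 1.0 shift after turn [ 0.0017 -0.0004  0.126 ]
```

```bash
python3 -m pendant '[[[0.0015,0,0.03,0,0,0,-0.44],[0,0,0.03,0,0,0,-0.44],[0,0,0.03,0,0,0,-0.44],[0,0,0.02,0,0,0,-0.44],[0,0,0.014,0,0,0,-0.44],[0,0,0,0,0,0,-0.44]]]'
python3 -m pendant '[[[0,0,0,0,0,0,-0.2],[0,0,0,0,0,0,-0.1],[0,0,0,0,0,0,0],[0,0,0,0,0,0,0.1],[0,0,0,0,0,0,0.3],[0,0,0,0,0,0,0.5],[0,0,0,0,0,0,1],[0,0,0,0,0,0,1]]]'
python3 -m pendant '[[[0,0,-0.01,0,0,0,1],[0,0,-0.02,0,0,0,1],[0,0,-0.03,0,0,0,1],[0,0,-0.04,0,0,0,1],[0,0,-0.04,0,0,0,1],[0,0,-0.04,0,0,0,1],[0,0,0,0,0,0,1]]]'
python3 -c "
from h import *
p=bay('ball',0,-.05)
im,_=snap('scene','s8')
to(p[0],p[1],.21,65.5)"
```

```text
time_s: 22.3
eef_pos: [0.5, 0.1497, 0.0309]
eef_rot: [-0.0, 0.841, 0.541, -0.001]
wrist_force: [0.1, 0.3, -0.3]
opening: 0.719
time_s: 23.1
eef_pos: [0.5017, 0.1504, 0.0332]
eef_rot: [0.001, 0.841, 0.541, 0.001]
wrist_force: [-1.4, -0.7, 6.3]
opening: 0.487
time_s: 23.8
eef_pos: [0.5036, 0.1506, 0.2186]
eef_rot: [0.003, 0.841, 0.541, 0.005]
wrist_force: [1.4, -0.1, 0.1]
opening: 0.482
t 23.9 pos [0.5021 0.1505 0.2154] yaw 65.5 tilt z [ 7.7e-03  5.0e-04 -1.0e+00] open 0.486
tool shift [-0.2912  0.1725  0.0055] rows>= 7.0
turn rv [ 0.0068 -0.0036  0.0001] rows>= 1.0 shift after turn [-0.2912  0.1725  0.0054]
```

View pics/s8.png

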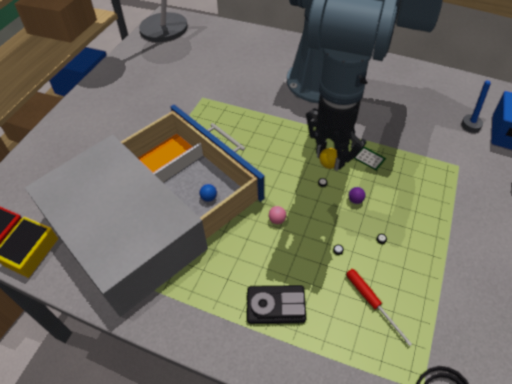

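Yellow is held. Carrying it to the right part of the left bay.

```bash
python3 -m pendant '[[[-0.02,0.012,0,0,0,0,1],[-0.03,0.018,0,0,0,0,1],[-0.034,0.0205,0,0,0,0,1],[-0.034,0.0205,0,0,0,0,1],[-0.034,0.0205,0,0,0,0,1],[-0.034,0.0205,0,0,0,0,1],[-0.034,0.0205,0,0,0,0,1],[-0.034,0.02,0,0,0,0,1],[-0.025,0.014,0,0,0,0,1],[-0.017,0.007,0,0,0,0,1]]]'
python3 -m pendant '[[[0,0,0,0,0,0,1],[0,0,0.02,0,0,0,1],[0,0,0.03,0,0,0,1],[0,0,0.02,0,0,0,1],[0,0,0.01,0,0,0,1],[0,0,0,0,0,0,1],[0,0,0,0,0,0,1]]]'
python3 -c "
from h import *
p=bay('ball',0,-.055)
to(p[0],p[1],.0562,65.5)"
```

```text
time_s: 24.85
eef_pos: [0.5343, -0.1928, 0.2099]
eef_rot: [-0.001, 0.842, 0.54, -0.001]
wrist_force: [1.5, -1.0, -1.0]
opening: 0.484
time_s: 25.55
eef_pos: [0.5356, -0.1906, 0.132]
eef_rot: [0.0, 0.841, 0.541, 0.0]
wrist_force: [0.2, -0.1, -0.5]
opening: 0.48
t 25.6 pos [ 0.5356 -0.1906  0.132 ] yaw 65.53 tilt z [ 6.e-04 -2.e-04 -1.e+00] open 0.48
tool shift [0.0003 0.0006 0.0758] rows>= 2.0
turn rv [ 0.0006 -0.0001  0.0005] rows>= 1.0 shift after turn [0.0003 0.0006 0.0758]
```

```bash
python3 -m pendant '[[[0,0,0.012,0,0,0,1],[0,0,0.02,0,0,0,1],[0,0,0.015,0,0,0,1],[0,0,0.01,0,0,0,1],[0,0,0.007,0,0,0,1],[0,0,0.005,0,0,0,1],[0,0,0.003,0,0,0,1],[0,0,0,0,0,0,1],[0,0,0,0,0,0,1]]]'
python3 -c "
from h import *
snap('scene','s9')"
```

```text
time_s: 26.45
eef_pos: [0.5354, -0.1913, 0.0597]
eef_rot: [0.0, 0.841, 0.541, 0.0]
wrist_force: [-0.0, 0.8, -0.6]
opening: 0.484
```

View pics/s9.png

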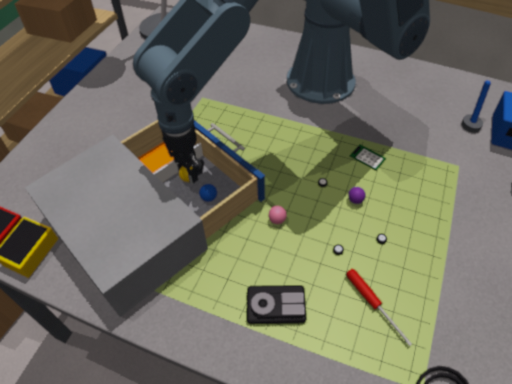

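Yellow (184,173) is just over the floor, clear of blue. Easing down 3 mm, then releasing slowly.

```bash
python3 -m pendant '[[[0,0,0.001,0,0,0,1],[0,0,0.001,0,0,0,1],[0,0,0.001,0,0,0,1],[0,0,0.001,0,0,0,1],[0,0,0,0,0,0,1],[0,0,0,0,0,0,1]]]'
python3 -m pendant '[[[0,0,0,0,0,0,0.04],[0,0,0,0,0,0,0],[0,0,0,0,0,0,-0.05],[0,0,0,0,0,0,-0.1],[0,0,0,0,0,0,-0.15],[0,0,0,0,0,0,-0.18],[0,0,0,0,0,0,-0.18]]]'
python3 -m pendant '[[[0,0,-0.005,0,0,0,-0.18],[0,0,-0.01,0,0,0,-0.18],[0,0,-0.015,0,0,0,-0.18],[0,0,-0.02,0,0,0,-0.18],[0,0,-0.03,0,0,0,-0.18],[0,0,-0.04,0,0,0,-0.18],[0,0,-0.03,0,0,0,-0.18],[0.03,-0.03,0,0,0,0,0],[0.03,-0.03,0,0,0,0,0],[0,0,0,0,0,0,0]]]'
python3 -c "
from h import *
im,_=snap('scene','s10'); im2,_=snap('top','t10')
for n,i in (('scene',im),('top',im2)):
  for k in ('blue','yellow','white'):
   for b in blobs(i,k):
    if b[0]<250: print(n,k,b[1],ray(n,[b[1]],.044 if k!='white' else .01)[0].round(4))
to(.4065,.1265,.15,65.5)"
```

```text
time_s: 27.1
eef_pos: [0.5352, -0.1911, 0.0554]
eef_rot: [0.0, 0.841, 0.541, 0.0]
wrist_force: [-0.1, 0.6, 0.9]
opening: 0.483
time_s: 27.8
eef_pos: [0.5352, -0.1911, 0.0553]
eef_rot: [0.0, 0.841, 0.541, 0.0]
wrist_force: [-0.1, -0.2, 0.3]
opening: 0.588
time_s: 28.8
eef_pos: [0.5039, -0.1078, 0.2066]
eef_rot: [-0.001, 0.84, 0.542, 0.0]
wrist_force: [-0.3, 0.3, -0.3]
opening: 0.501
scene blue [480.  101.5] [-0.0381  0.4889  0.044 ]
scene blue [200.9 128.9] [ 0.3766 -0.2332  0.044 ]
scene blue [207.4 191.8] [ 0.5674 -0.1194  0.044 ]
scene yellow [187.2 173.6] [ 0.5337 -0.1927  0.044 ]
scene yellow [ 11.7 230.7] [ 0.8445 -0.5069  0.044 ]
scene yellow [ 30.1 249.5] [ 0.8676 -0.4283  0.044 ]
scene white [102.6   4.5] [-0.171  -0.9718  0.01  ]
scene white [137.9  15.4] [-0.1389 -0.7773  0.01  ]
scene white [110.1  39.7] [ 0.0422 -0.782   0.01  ]
scene white [237.  142.5] [ 0.359  -0.1343  0.01  ]
scene white [173.7 160. ] [ 0.4802 -0.2676  0.01  ]
scene white [381.5 237.2] [0.5188 0.3048 0.01  ]
scene white [338.  248.1] [0.5838 0.2168 0.01  ]
scene white [396.  326.3] [0.7215 0.381  0.01  ]
top blue [300.6 224.9] [ 0.4577 -0.1475  0.044 ]
top blue [351.5 248.4] [ 0.3953 -0.2847  0.044 ]
top yellow [398.9  71.3] [ 0.898  -0.4322  0.044 ]
top white [116.8 132.3] [0.7224 0.3783 0.01  ]
top white [170.5 179.8] [0.5844 0.2179 0.01  ]
top white [138.6 202.5] [0.5189 0.3061 0.01  ]
top white [283.2 227.1] [ 0.4526 -0.1027  0.01  ]
top white [292.8 239.9] [ 0.4171 -0.1294  0.01  ]
top white [284.4 379.6] [ 0.0438 -0.1056  0.01  ]
t 28.9 pos [ 0.5057 -0.1111  0.2068] yaw 65.59 tilt z [ 0.0021 -0.0013 -1.    ] open 0.501
tool shift [ 0.1754 -0.1887  0.0563] rows>= 6.0
turn rv [0.0024 0.0003 0.0016] rows>= 1.0 shift after turn [ 0.1751 -0.1888  0.0568]
```

View pics/s10.png

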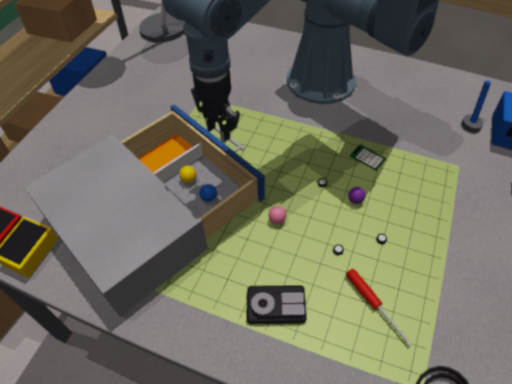

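Both balls rest in the left bay (yellow (187,174), blue (207,192)). All three wheels are unmoved. Going to the wheel at (0.4065, 0.1265).

```bash
python3 -m pendant '[[[0.0219,-0.0236,0,0,0,0,0],[0.0219,-0.0236,0,0,0,0,0],[0.0219,-0.0236,0,0,0,0,0],[0.0219,-0.0236,0,0,0,0,0],[0.0219,-0.0236,0,0,0,0,0],[0.0219,-0.0236,0,0,0,0,0],[0.0219,-0.0236,0,0,0,0,0],[0.0219,-0.0236,0,0,0,0,0],[0,0,0.05,0,0,0,0],[0,0,0.04,0,0,0,0]]]'
python3 -m pendant '[[[0,0,0,0,0,0,0],[0,0,0,0,0,0,0],[0,0,0,0,0,0,0]]]'
python3 -c "
from h import *
im,_=snap('scene','s11');print([(b[1],ray('scene',[b[1]],.01)[0].round(4)) for b in blobs(im,'white') if b[1][0]>300])
to(.4065,.1265,.027,65.5)"
```

```text
time_s: 29.9
eef_pos: [0.4082, 0.1264, 0.1157]
eef_rot: [0.001, 0.841, 0.541, 0.002]
wrist_force: [0.9, -0.1, -0.4]
opening: 0.506
time_s: 30.2
eef_pos: [0.4086, 0.1257, 0.1176]
eef_rot: [0.001, 0.841, 0.541, 0.002]
wrist_force: [0.5, -1.1, -0.0]
opening: 0.497
[(array([381.5, 237.2]), array([0.5188, 0.3048, 0.01  ])), (array([338.1, 248.2]), array([0.584 , 0.2171, 0.01  ])), (array([396.6, 327.1]), array([0.7228, 0.3826, 0.01  ]))]
t 30.2 pos [0.4086 0.1258 0.1177] yaw 65.44 tilt z [ 0.0044 -0.     -1.    ] open 0.503
tool shift [-0.0004 -0.0026  0.0907] rows>= 2.0
turn rv [ 0.004  -0.0018 -0.001 ] rows>= 1.0 shift after turn [-0.0002 -0.0022  0.0907]
```

View pics/s11.png

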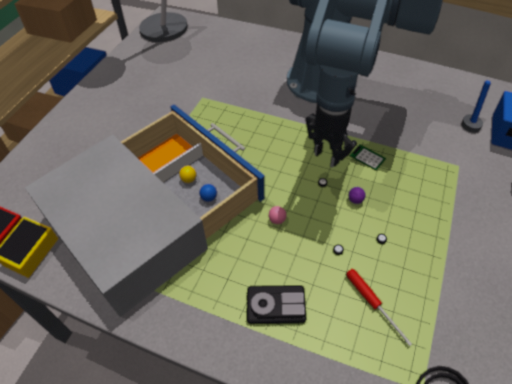

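```bash
python3 -m pendant '[[[0,-0.002,0.03,0,0,0,0],[0,0,0.03,0,0,0,0],[0,0,0.016,0,0,0,0],[0,0,0.01,0,0,0,0],[0,0,0.003,0,0,0,0],[0,0,0,0,0,0,0]]]'
python3 -m pendant '[[[0,0,0,0,0,0,0.1],[0,0,0,0,0,0,0.2],[0,0,0,0,0,0,0.3],[0,0,0,0,0,0,0.5],[0,0,0,0,0,0,1],[0,0,0,0,0,0,1],[0,0,0,0,0,0,1]]]'
```

```text
time_s: 30.85
eef_pos: [0.4055, 0.1269, 0.0271]
eef_rot: [0.0, 0.841, 0.541, 0.001]
wrist_force: [-0.8, 0.2, 0.3]
opening: 0.503
time_s: 31.55
eef_pos: [0.405, 0.127, 0.0271]
eef_rot: [0.0, 0.841, 0.541, 0.0]
wrist_force: [-2.6, -0.2, 9.2]
opening: 0.267
```

```bash
python3 -m pendant '[[[0,0,-0.01,0,0,0,1],[0,0,-0.02,0,0,0,1],[0,0,-0.03,0,0,0,1],[0,0,-0.04,0,0,0,1],[0,0,-0.04,0,0,0,1],[0,0,-0.04,0,0,0,1],[0,0,0,0,0,0,1]]]'
python3 -c "
from h import *
snap('scene','s12')
p=bay('wheel',-.035,.012)
to(p[0],p[1],.2,65.5)"
```

```text
time_s: 32.25
eef_pos: [0.408, 0.1272, 0.2126]
eef_rot: [0.003, 0.841, 0.541, 0.005]
wrist_force: [1.0, -0.6, -0.1]
opening: 0.262
t 32.3 pos [0.4065 0.1271 0.2097] yaw 65.5 tilt z [ 7.3e-03  2.0e-04 -1.0e+00] open 0.264
tool shift [-0.3293  0.2148  0.01  ] rows>= 8.0
turn rv [ 0.0066 -0.0032  0.0001] rows>= 1.0 shift after turn [-0.3293  0.2149  0.0097]
```

View pics/s12.png

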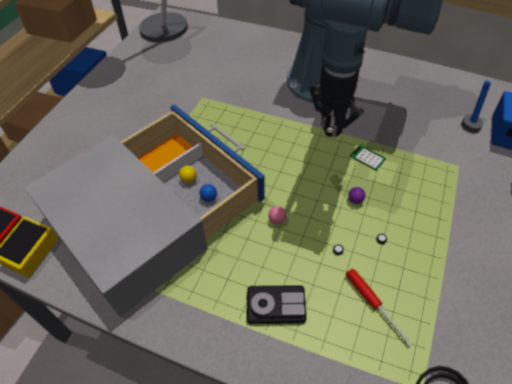

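The wheel is held (it is gone from (322,182) on the mat). On to the right bay.

```bash
python3 -m pendant '[[[-0.033,0.0215,0,0,0,0,1],[-0.033,0.0215,0,0,0,0,1],[-0.033,0.0215,0,0,0,0,1],[-0.033,0.0215,0,0,0,0,1],[-0.033,0.0215,0,0,0,0,1],[-0.033,0.0215,0,0,0,0,1],[-0.033,0.0215,0,0,0,0,1],[-0.033,0.0215,0,0,0,0,1],[-0.033,0.0215,0,0,0,0,1],[-0.032,0.0215,0,0,0,0,1]]]'
python3 -m pendant '[[[0,0,0.01,0,0,0,1],[0,0,0.03,0,0,0,1],[0,0,0.03,0,0,0,1],[0,0,0,0,0,0,1],[0,0,0,0,0,0,1]]]'
python3 -c "
from h import *
p=bay('wheel',-.035,.012)
to(p[0],p[1],.055,65.5)"
```

```text
time_s: 33.3
eef_pos: [0.4628, -0.2626, 0.2046]
eef_rot: [-0.001, 0.841, 0.541, -0.0]
wrist_force: [0.7, 0.6, -0.6]
opening: 0.265
time_s: 33.8
eef_pos: [0.4629, -0.2604, 0.1354]
eef_rot: [-0.002, 0.841, 0.541, -0.0]
wrist_force: [-0.0, 0.4, -0.2]
opening: 0.263
t 33.8 pos [ 0.4629 -0.2604  0.1354] yaw 65.51 tilt z [-0.0024  0.0022 -1.    ] open 0.263
tool shift [-0.0002  0.0031  0.0804] rows>= 2.0
turn rv [-0.0031 -0.0011  0.0002] rows>= 1.0 shift after turn [-0.0001  0.0028  0.0804]
```

```bash
python3 -m pendant '[[[0,-0.003,0.02,0,0,0,1],[0,0,0.025,0,0,0,1],[0,0,0.015,0,0,0,1],[0,0,0.01,0,0,0,1],[0,0,0.008,0,0,0,1],[0,0,0.004,0,0,0,1],[0,0,0,0,0,0,1],[0,0,0,0,0,0,1]]]'
```

```text
time_s: 34.6
eef_pos: [0.4614, -0.2606, 0.055]
eef_rot: [0.001, 0.841, 0.541, 0.0]
wrist_force: [-0.6, 0.4, -0.3]
opening: 0.268
```

```bash
python3 -m pendant '[[[0,0,0.003,0,0,0,1],[0,0,0,0,0,0,0.5],[0,0,0,0,0,0,0.4],[0,0,0,0,0,0,0.3],[0,0,0,0,0,0,0.2],[0,0,0,0,0,0,0.15],[0,0,0,0,0,0,0.15]]]'
python3 -m pendant '[[[0,0,-0.01,0,0,0,0.15],[0,0,-0.02,0,0,0,0.15],[0,0,-0.03,0,0,0,0.15],[0,0,-0.04,0,0,0,0.15],[0,0,-0.04,0,0,0,0.1],[0,0,-0.01,0,0,0,0],[0.03,-0.03,0,0,0,0,0],[0.03,-0.03,0,0,0,0,0],[0.03,-0.03,0,0,0,0,0],[0.03,-0.03,0,0,0,0,0]]]'
python3 -c "
from h import *
im,_=snap('scene','s13'); im2,_=snap('top','t13')
for n,i in (('scene',im),('top',im2)):
   for b in blobs(i,'white'):
    print(n,b[1],ray(n,[b[1]],.01)[0].round(4))
to(.584,.2175,.15,65.5)"
```

```text
time_s: 35.3
eef_pos: [0.4609, -0.2603, 0.0513]
eef_rot: [0.0, 0.841, 0.541, 0.0]
wrist_force: [0.9, -0.6, 0.2]
opening: 0.423
time_s: 36.3
eef_pos: [0.4004, -0.0999, 0.2011]
eef_rot: [-0.0, 0.841, 0.541, -0.0]
wrist_force: [-0.6, -0.4, -0.1]
opening: 0.497
scene [103.1   8.4] [-0.1444 -0.9498  0.01  ]
scene [219.1 128.6] [ 0.3266 -0.2045  0.01  ]
scene [177.8 150.4] [ 0.4448 -0.2743  0.01  ]
scene [187.5 150.8] [ 0.4366 -0.2485  0.01  ]
scene [165.7 165.2] [ 0.5045 -0.2787  0.01  ]
scene [381.4 237.2] [0.5188 0.3046 0.01  ]
scene [328.4 262.9] [0.6286 0.2071 0.01  ]
scene [396.5 326.8] [0.7222 0.3822 0.01  ]
scene [ 28.7 342. ] [ 1.0403 -0.3125  0.01  ]
scene [  8.9 352.6] [ 1.0778 -0.3385  0.01  ]
top [110.  127.2] [0.7375 0.3989 0.01  ]
top [174.9 164.4] [0.6291 0.2068 0.01  ]
top [334.  199.2] [ 0.5323 -0.2465  0.01  ]
top [138.6 202.5] [0.5189 0.3061 0.01  ]
top [341.4 223.7] [ 0.4632 -0.2661  0.01  ]
t 36.4 pos [ 0.3991 -0.0972  0.2004] yaw 65.68 tilt z [-0.0022  0.0024 -1.    ] open 0.498
tool shift [0.3628 0.0391 0.0508] rows>= 8.0
turn rv [-0.003  -0.0012  0.0031] rows>= 1.0 shift after turn [0.363  0.0378 0.0504]
```

View pics/t13.png

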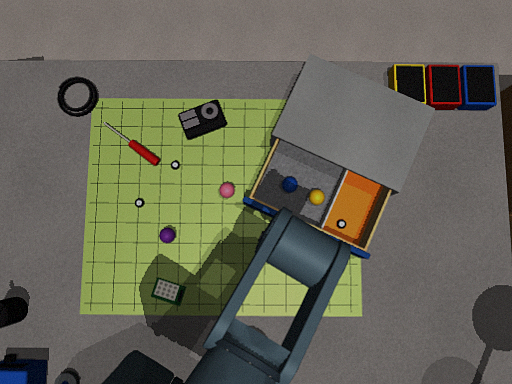

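View pics/s13.png

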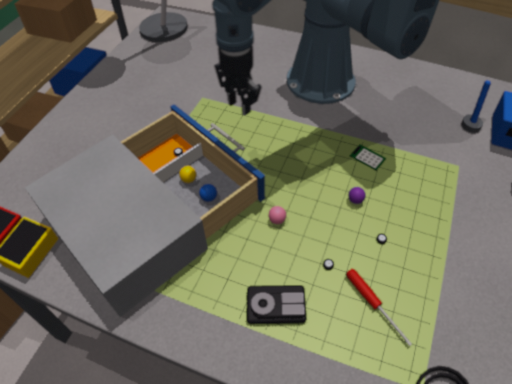

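The wheel is in the orange bay at top (341,224). The other wheel was knocked to (0.629, 0.207), scene (328,263), close to the driver's handle, so I'll check clearance.

```bash
python3 -c "
from h import *
im=cv2.imread('pics/t13.png')[:,:,::-1]
h=cv2.cvtColor(np.ascontiguousarray(im),cv2.COLOR_RGB2HSV).astype(int);m=((h[...,0]<6)|(h[...,0]>172))&(h[...,1]>170)&(h[...,2]>50); m[:,230:]=0
v,u=np.nonzero(m);P=ray('top',np.c_[u,v],.012)[:,:2]; c=np.array([.629,.207])
for yaw in (65.5,20,-24.5,0,40):
  a=np.radians(yaw);d=(P-c)@np.array([[np.cos(a),-np.sin(a)],[np.sin(a),np.cos(a)]])
  print(yaw,'closest along/perp', d[np.argmin(np.hypot(*d.T))].round(3), 'min along within perp<.02',d[abs(d[:,1])<.022][:,0].min() if (abs(d[:,1])<.022).any() else None)
"
```

```text
65.5 closest along/perp [0.049 0.009] min along within perp<.02 0.0488546066683718
20 closest along/perp [0.028 0.041] min along within perp<.02 None
-24.5 closest along/perp [-0.009  0.049] min along within perp<.02 None
0 closest along/perp [0.012 0.048] min along within perp<.02 None
40 closest along/perp [0.04  0.029] min along within perp<.02 None
```

```bash
python3 -c "
from h import *
to(.629,.207,.15,65.5)"
```

```text
t 36.4 pos [ 0.3991 -0.0972  0.2004] yaw 65.68 tilt z [-0.0022  0.0024 -1.    ] open 0.498
tool shift [0.3718 0.0844 0.0506] rows>= 8.0
turn rv [-0.003  -0.0012  0.0031] rows>= 1.0 shift after turn [0.3721 0.0831 0.0504]
```

```bash
python3 -m pendant '[[[0.037,0.0083,0,0,0,0,0.16],[0.037,0.0083,0,0,0,0,0.16],[0.037,0.0083,0,0,0,0,0.16],[0.037,0.0083,0,0,0,0,0.16],[0.037,0.0083,0,0,0,0,0.16],[0.037,0.0083,0,0,0,0,0.16],[0.037,0.0083,0,0,0,0,0.16],[0.037,0.0083,0,0,0,0,0.16],[0.037,0.0083,0,0,0,0,0.16],[0.038,0.0083,0,0,0,0,0.16]]]'
python3 -m pendant '[[[0,0,0.04,0,0,0,0.16],[0,0,0.04,0,0,0,0.16],[0,0,0,0,0,0,0.16],[0,0,0,0,0,0,0.16]]]'
python3 -c "
from h import *
im,_=snap('scene','s14')
for b in blobs(im,'white'): print(b[1],ray('scene',[b[1]],.01)[0].round(4)) if b[1][0]>300 else 0
to(.629,.207,.027,65.5)"
```

```text
time_s: 37.4
eef_pos: [0.632, 0.2027, 0.2009]
eef_rot: [0.0, 0.841, 0.541, -0.0]
wrist_force: [0.0, -1.0, 0.6]
opening: 0.419
time_s: 37.8
eef_pos: [0.6306, 0.2014, 0.1208]
eef_rot: [-0.0, 0.841, 0.541, -0.001]
wrist_force: [0.3, -0.3, 0.1]
opening: 0.42
[381.5 237.2] [0.5188 0.3048 0.01  ]
[442.5 280. ] [0.5804 0.4582 0.01  ]
[395.5 326. ] [0.7212 0.3799 0.01  ]
t 37.9 pos [0.6319 0.2015 0.1228] yaw 65.47 tilt z [ 1.6e-03  2.0e-04 -1.0e+00] open 0.421
tool shift [ 0.0037 -0.0051  0.0958] rows>= 2.0
turn rv [ 0.0014 -0.0008 -0.0006] rows>= 1.0 shift after turn [ 0.0037 -0.0049  0.0958]
```

View pics/s14.png

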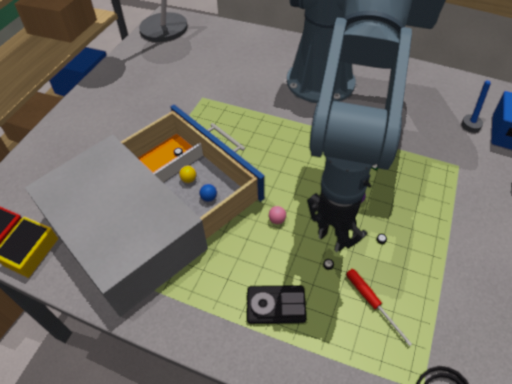

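```bash
python3 -m pendant '[[[0.004,-0.005,0,0,0,0,0.16],[0,0,0.03,0,0,0,0.16],[0,0,0.03,0,0,0,0.16],[0,0,0.02,0,0,0,0.16],[0,0,0,0,0,0,0.16],[0,0,0,0,0,0,0.16]]]'
python3 -c "
from h import *
to(.629,.207,.027,65.5)"
```

```text
time_s: 38.45
eef_pos: [0.6292, 0.2078, 0.0433]
eef_rot: [0.0, 0.841, 0.541, 0.001]
wrist_force: [-0.1, 0.4, 0.3]
opening: 0.418
t 38.5 pos [0.6292 0.2078 0.0433] yaw 65.49 tilt z [ 2.4e-03  4.0e-04 -1.0e+00] open 0.418
tool shift [-0.0008  0.0002  0.0163] rows>= 1.0
turn rv [ 0.002  -0.0013 -0.0002] rows>= 1.0 shift after turn [-0.0008  0.0002  0.0163]
```

```bash
python3 -m pendant '[[[0,0,0.01,0,0,0,0.16],[0,0,0.006,0,0,0,0.16],[0,0,0,0,0,0,0.16],[0,0,0,0,0,0,0.3],[0,0,0,0,0,0,0.5],[0,0,0,0,0,0,1],[0,0,0,0,0,0,1],[0,0,0,0,0,0,1]]]'
python3 -m pendant '[[[0,0,-0.01,0,0,0,1],[0,0,-0.02,0,0,0,1],[0,0,-0.03,0,0,0,1],[0,0,-0.04,0,0,0,1],[0,0,-0.04,0,0,0,1],[0,0,-0.04,0,0,0,1],[0,0,0,0,0,0,1]]]'
python3 -c "
from h import *
snap('scene','s15')
p=bay('wheel',0,.012)
to(p[0],p[1],.2,65.5)"
```

```text
time_s: 39.25
eef_pos: [0.6285, 0.2076, 0.0258]
eef_rot: [0.0, 0.841, 0.541, 0.0]
wrist_force: [-0.6, 0.4, 3.9]
opening: 0.266
time_s: 39.95
eef_pos: [0.6317, 0.2082, 0.2137]
eef_rot: [0.003, 0.841, 0.541, 0.006]
wrist_force: [0.4, -0.5, 0.9]
opening: 0.267
t 40.0 pos [0.6302 0.2079 0.2101] yaw 65.5 tilt z [ 0.0078  0.0011 -1.    ] open 0.27
tool shift [-0.4956  0.0797  0.0085] rows>= 11.0
turn rv [ 0.0066 -0.0042 -0.0001] rows>= 1.0 shift after turn [-0.4955  0.0798  0.0101]
```

View pics/s15.png

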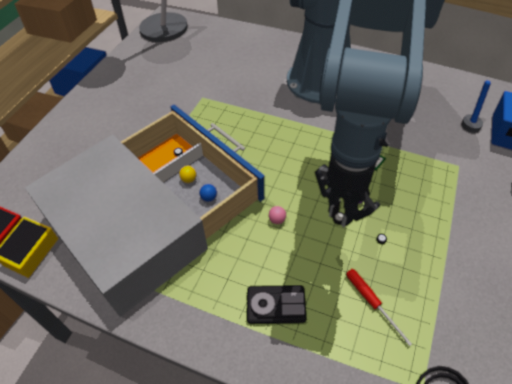

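The second wheel is held (scene (340,217)). Carrying it to the right bay, a little deeper than the first.

```bash
python3 -m pendant '[[[-0.04,0.0065,0,0,0,0,1],[-0.04,0.0065,0,0,0,0,1],[-0.04,0.0065,0,0,0,0,1],[-0.04,0.0065,0,0,0,0,1],[-0.04,0.0065,0,0,0,0,1],[-0.04,0.0065,0,0,0,0,1],[-0.04,0.0065,0,0,0,0,1],[-0.04,0.0065,0,0,0,0,1],[-0.04,0.0065,0,0,0,0,1],[-0.04,0.0065,0,0,0,0,1]]]'
python3 -m pendant '[[[-0.04,0.0065,0,0,0,0,1],[-0.03,0.0045,0,0,0,0,1],[-0.022,0.003,0,0,0,0,1],[0,0,0.03,0,0,0,1],[0,0,0.03,0,0,0,1],[0,0,0,0,0,0,1],[0,0,0,0,0,0,1]]]'
python3 -c "
from h import *
p=bay('wheel',0,.012)
to(p[0],p[1],.052,65.5)"
```

```text
time_s: 41.0
eef_pos: [0.5197, -0.1844, 0.2039]
eef_rot: [-0.001, 0.841, 0.541, -0.001]
wrist_force: [1.0, 0.0, -0.5]
opening: 0.268
time_s: 41.7
eef_pos: [0.4951, -0.2722, 0.1444]
eef_rot: [-0.001, 0.841, 0.541, -0.0]
wrist_force: [-0.2, -0.1, 0.1]
opening: 0.269
t 41.7 pos [ 0.4951 -0.2722  0.1444] yaw 65.5 tilt z [-0.0024  0.002  -1.    ] open 0.269
tool shift [-0.0027  0.0039  0.0924] rows>= 2.0
turn rv [-0.003  -0.0009 -0.    ] rows>= 1.0 shift after turn [-0.0027  0.0036  0.0924]
```

```bash
python3 -m pendant '[[[-0.003,0.004,0.02,0,0,0,1],[0,0,0.03,0,0,0,1],[0,0,0.02,0,0,0,1],[0,0,0.01,0,0,0,1],[0,0,0.008,0,0,0,1],[0,0,0.004,0,0,0,1],[0,0,0,0,0,0,1],[0,0,0,0,0,0,1]]]'
python3 -m pendant '[[[0,0,0,0,0,0,0.5],[0,0,0,0,0,0,0.4],[0,0,0,0,0,0,0.3],[0,0,0,0,0,0,0.2],[0,0,0,0,0,0,0.15],[0,0,0,0,0,0,0.15]]]'
python3 -m pendant '[[[0,0,-0.01,0,0,0,0.15],[0,0,-0.02,0,0,0,0.15],[0,0,-0.03,0,0,0,0.15],[0,0,-0.04,0,0,0,0.15],[0,0,-0.04,0,0,0,0.1],[0,0,-0.01,0,0,0,0],[0.03,-0.03,0,0,0,0,0],[0.03,-0.03,0,0,0,0,0],[0.03,-0.03,0,0,0,0,0],[0.03,-0.03,0,0,0,0,0]]]'
python3 -c "
from h import *
im,_=snap('scene','s16'); im2,_=snap('top','t16')
for n,i in (('scene',im),('top',im2)):
   for b in blobs(i,'white'):
    print(n,b[1],ray(n,[b[1]],.01)[0].round(4))
to(.519,.3055,.15,65.5)"
```

```text
time_s: 42.5
eef_pos: [0.4988, -0.2777, 0.0542]
eef_rot: [0.001, 0.841, 0.541, 0.0]
wrist_force: [-0.3, -0.9, -0.7]
opening: 0.266
time_s: 43.1
eef_pos: [0.4982, -0.2773, 0.0533]
eef_rot: [-0.0, 0.841, 0.541, -0.0]
wrist_force: [-0.0, 0.4, -0.2]
opening: 0.422
time_s: 44.1
eef_pos: [0.4378, -0.1169, 0.2031]
eef_rot: [-0.0, 0.841, 0.541, -0.0]
wrist_force: [0.1, 0.6, -0.4]
opening: 0.494
scene [98.   2.5] [-0.1798 -1.0021  0.01  ]
scene [105.4   6.8] [-0.1582 -0.9482  0.01  ]
scene [145.8  13.6] [-0.1605 -0.7543  0.01  ]
scene [109.6  35.9] [ 0.0212 -0.7992  0.01  ]
scene [115.7  41.4] [ 0.0453 -0.7548  0.01  ]
scene [219.3 128.9] [ 0.3275 -0.2034  0.01  ]
scene [188.6 150.1] [ 0.4332 -0.2469  0.01  ]
scene [177.8 150.4] [ 0.4448 -0.2743  0.01  ]
scene [165.1 158.4] [ 0.4835 -0.2925  0.01  ]
scene [174.1 159.6] [ 0.4786 -0.2673  0.01  ]
scene [160.  168.9] [ 0.5215 -0.2865  0.01  ]
scene [381.5 237.2] [0.5188 0.3048 0.01  ]
scene [396.6 327.1] [0.7228 0.3826 0.01  ]
scene [ 19.3 350.1] [ 1.0634 -0.3206  0.01  ]
scene [  1.4 347.6] [ 1.0767 -0.3611  0.01  ]
scene [ 23.4 361. ] [ 1.0781 -0.2978  0.01  ]
scene [  5.8 364.4] [ 1.1009 -0.3287  0.01  ]
scene [ 20.2 366.3] [ 1.0901 -0.2972  0.01  ]
scene [ 14.  378.9] [ 1.1169 -0.2933  0.01  ]
top [112.1 128.7] [0.733  0.3925 0.01  ]
top [338.4 189.3] [ 0.5606 -0.2595  0.01  ]
top [138.6 202.5] [0.5189 0.3061 0.01  ]
top [347.  210.2] [ 0.5013 -0.2827  0.01  ]
t 44.2 pos [ 0.4365 -0.1141  0.2025] yaw 65.68 tilt z [-0.0023  0.0024 -1.    ] open 0.5
tool shift [ 0.4163 -0.0974  0.0534] rows>= 9.0
turn rv [-0.0031 -0.0013  0.0032] rows>= 1.0 shift after turn [ 0.416  -0.0989  0.0525]
```

View pics/t16.png

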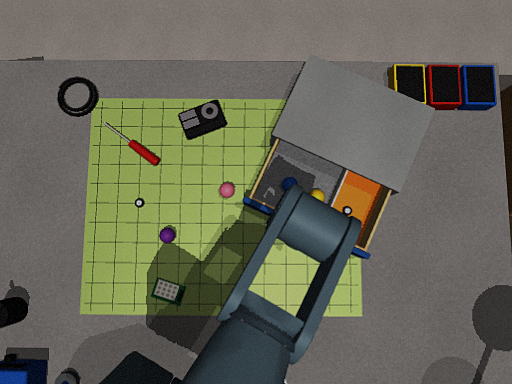

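The second wheel is in the bay (347,210) and the first is under the arm in this view. The last wheel, at (139,202), is unmoved.

```bash
python3 -m pendant '[[[0.0416,-0.0099,0,0,0,0,0],[0.0416,-0.0099,0,0,0,0,0],[0.0416,-0.0099,0,0,0,0,0],[0.0416,-0.0099,0,0,0,0,0],[0.0416,-0.0099,0,0,0,0,0],[0.0416,-0.0099,0,0,0,0,0],[0.0416,-0.0099,0,0,0,0,0],[0.0416,-0.0099,0,0,0,0,0],[0.0416,-0.0099,0,0,0,0,0],[0.0416,-0.0099,0,0,0,0,0]]]'
python3 -m pendant '[[[0,0,0.04,0,0,0,0],[0,0,0.04,0,0,0,0],[0,0,0,0,0,0,0],[0,0,0,0,0,0,0]]]'
python3 -c "
from h import *
im,_=snap('scene','s17')
for b in blobs(im,'white'): print(b[1],ray('scene',[b[1]],.01)[0].round(4)) if b[1][0]>300 else 0
to(.519,.3055,.027,65.5)"
```

```text
time_s: 45.2
eef_pos: [0.5219, 0.3027, 0.2031]
eef_rot: [0.0, 0.841, 0.541, 0.0]
wrist_force: [0.6, -1.3, 0.5]
opening: 0.497
time_s: 45.6
eef_pos: [0.5212, 0.3008, 0.123]
eef_rot: [-0.0, 0.841, 0.541, -0.001]
wrist_force: [0.2, -0.9, 0.5]
opening: 0.502
[363.  151.3] [0.2646 0.1995 0.01  ]
[395.8 326.2] [0.7214 0.3806 0.01  ]
t 45.6 pos [0.5225 0.3011 0.1248] yaw 65.46 tilt z [ 1.5e-03  5.0e-04 -1.0e+00] open 0.503
tool shift [ 0.0024 -0.0051  0.0978] rows>= 2.0
turn rv [ 0.0012 -0.001  -0.0008] rows>= 1.0 shift after turn [ 0.0025 -0.005   0.0978]
```

View pics/s17.png

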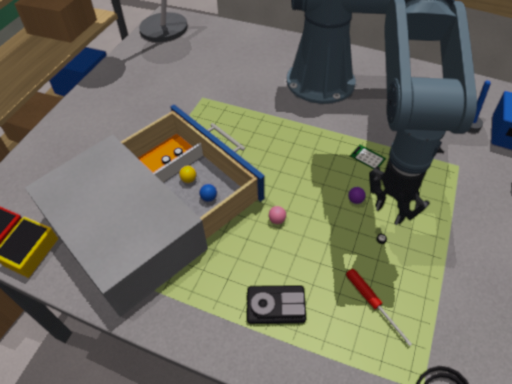

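Both wheels are seen in the orange bay ((178,152), (166,160)). The last wheel is at (381,238) under the gripper.

```bash
python3 -m pendant '[[[0.003,-0.005,0,0,0,0,0],[0,0,0.03,0,0,0,0],[0,0,0.03,0,0,0,0],[0,0,0.02,0,0,0,0],[0,0,0.01,0,0,0,0],[0,0,0.007,0,0,0,0],[0,0,0,0,0,0,0]]]'
python3 -m pendant '[[[0,0,0,0,0,0,0.1],[0,0,0,0,0,0,0.3],[0,0,0,0,0,0,0.5],[0,0,0,0,0,0,1],[0,0,0,0,0,0,1],[0,0,0,0,0,0,1]]]'
python3 -m pendant '[[[0,0,-0.01,0,0,0,1],[0,0,-0.02,0,0,0,1],[0,0,-0.03,0,0,0,1],[0,0,-0.04,0,0,0,1],[0,0,-0.04,0,0,0,1],[0,0,-0.04,0,0,0,1],[0,0,0,0,0,0,1]]]'
python3 -c "
from h import *
snap('scene','s18')
p=bay('wheel',.037,.012)
to(p[0],p[1],.2,65.5)"
```

```text
time_s: 46.35
eef_pos: [0.5185, 0.3062, 0.0269]
eef_rot: [0.0, 0.841, 0.541, 0.0]
wrist_force: [0.1, 0.2, -0.6]
opening: 0.498
time_s: 46.95
eef_pos: [0.5189, 0.3064, 0.0279]
eef_rot: [0.0, 0.841, 0.541, 0.001]
wrist_force: [-1.0, -1.1, 5.4]
opening: 0.265
time_s: 47.65
eef_pos: [0.5216, 0.3075, 0.2146]
eef_rot: [0.002, 0.841, 0.541, 0.006]
wrist_force: [0.9, -0.1, 0.2]
opening: 0.263
t 47.7 pos [0.5202 0.3069 0.2112] yaw 65.5 tilt z [ 0.008   0.0028 -1.    ] open 0.261
tool shift [-0.5401  0.2579  0.0096] rows>= 12.0
turn rv [ 0.0061 -0.0059 -0.    ] rows>= 1.0 shift after turn [-0.54    0.2579  0.0112]
```

View pics/s18.png

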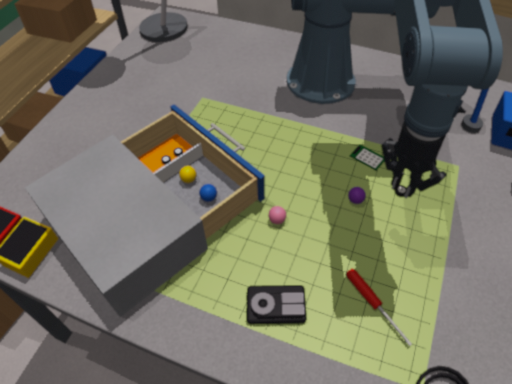

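```bash
python3 -m pendant '[[[-0.0415,0.0195,0,0,0,0,1],[-0.0415,0.0195,0,0,0,0,1],[-0.0415,0.0195,0,0,0,0,1],[-0.0415,0.0195,0,0,0,0,1],[-0.0415,0.0195,0,0,0,0,1],[-0.0415,0.0195,0,0,0,0,1],[-0.0415,0.0195,0,0,0,0,1],[-0.0415,0.0195,0,0,0,0,1],[-0.0415,0.0195,0,0,0,0,1],[-0.0415,0.0195,0,0,0,0,1]]]'
python3 -m pendant '[[[-0.0415,0.0195,0,0,0,0,1],[-0.0415,0.0195,0,0,0,0,1],[-0.03,0.014,0,0,0,0,1],[-0.012,0.005,0.02,0,0,0,1],[0,0,0.02,0,0,0,1],[0,0,0.02,0,0,0,1],[0,0,0,0,0,0,1],[0,0,0,0,0,0,1]]]'
python3 -c "
from h import *
p=bay('wheel',.032,.012)
to(p[0],p[1],.055,65.5)"
```

```text
time_s: 48.7
eef_pos: [0.5222, -0.1539, 0.2053]
eef_rot: [-0.001, 0.841, 0.541, -0.0]
wrist_force: [0.7, -0.5, 0.7]
opening: 0.263
time_s: 49.5
eef_pos: [0.5237, -0.2897, 0.1456]
eef_rot: [-0.001, 0.841, 0.541, -0.0]
wrist_force: [-0.4, -0.2, 0.7]
opening: 0.262
t 49.5 pos [ 0.5237 -0.2897  0.1456] yaw 65.49 tilt z [-0.0017  0.0014 -1.    ] open 0.262
tool shift [0.0014 0.0025 0.0906] rows>= 2.0
turn rv [-0.0021 -0.0006 -0.0002] rows>= 1.0 shift after turn [0.0014 0.0023 0.0906]
```

```bash
python3 -m pendant '[[[0.001,0.002,0.02,0,0,0,1],[0,0,0.03,0,0,0,1],[0,0,0.02,0,0,0,1],[0,0,0.008,0,0,0,1],[0,0,0.008,0,0,0,1],[0,0,0.004,0,0,0,1],[0,0,0,0,0,0,1],[0,0,0,0,0,0,1]]]'
python3 -m pendant '[[[0,0,0,0,0,0,0.5],[0,0,0,0,0,0,0.4],[0,0,0,0,0,0,0.3],[0,0,0,0,0,0,0.2],[0,0,0,0,0,0,0.15],[0,0,0,0,0,0,0.15]]]'
python3 -m pendant '[[[0,0,-0.01,0,0,0,0.15],[0,0,-0.02,0,0,0,0.15],[0,0,-0.03,0,0,0,0.15],[0,0,-0.04,0,0,0,0.15],[0,0,-0.04,0,0,0,0.3],[0,0,-0.01,0,0,0,0.4],[0.03,-0.04,0,0,0,0,1],[0.03,-0.04,0,0,0,0,1],[0.03,-0.04,0,0,0,0,1],[0,-0.04,0,0,0,0,1]]]'
python3 -m pendant '[[[0,-0.04,0,0,0,0,1],[0,-0.02,0,0,0,0,1],[0,0,0,0,0,0,1],[0,0,0,0,0,0,1]]]'
python3 -c "
from h import *
im,_=snap('scene','s19'); im2,_=snap('top','t19')
to(.403,-.134,.088,65.5)"
```

```text
time_s: 50.3
eef_pos: [0.527, -0.2906, 0.0572]
eef_rot: [0.001, 0.841, 0.541, 0.0]
wrist_force: [0.1, -0.7, -0.4]
opening: 0.262
time_s: 50.9
eef_pos: [0.5264, -0.2902, 0.0563]
eef_rot: [-0.0, 0.841, 0.541, -0.0]
wrist_force: [0.6, 0.4, 0.2]
opening: 0.429
time_s: 51.9
eef_pos: [0.4172, -0.1387, 0.2059]
eef_rot: [-0.001, 0.84, 0.542, 0.0]
wrist_force: [0.8, 0.2, 1.9]
opening: 0.001
time_s: 52.3
eef_pos: [0.3641, -0.1174, 0.2068]
eef_rot: [0.001, 0.841, 0.541, 0.0]
wrist_force: [0.3, 0.3, -0.2]
opening: -0.003
t 52.4 pos [ 0.3645 -0.1177  0.2067] yaw 65.47 tilt z [ 1.e-03 -6.e-04 -1.e+00] open -0.003
tool shift [0.0012 0.0416 0.1188] rows>= 3.0
turn rv [ 0.0011  0.0002 -0.0005] rows>= 1.0 shift after turn [0.0011 0.0418 0.1187]
```

View pics/t19.png

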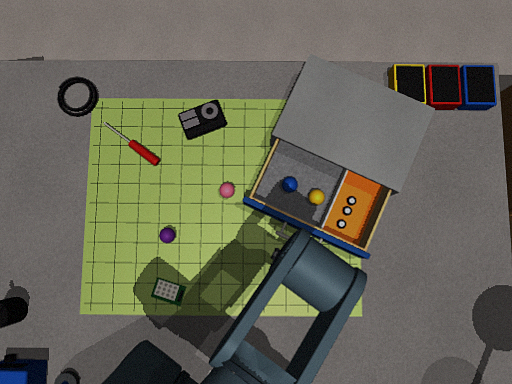

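View pics/s19.png

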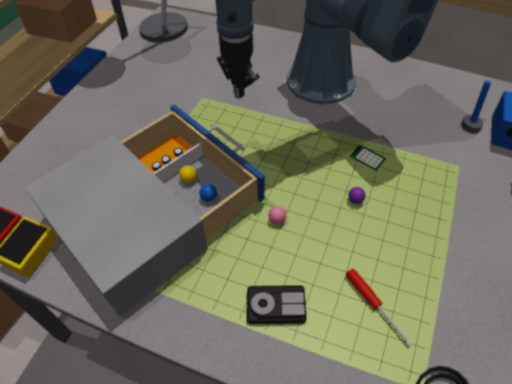

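All three wheels are in the orange bay ((341,224), (347,210), (352,201)), and both balls are in the grey bay. With the fingers shut, I'll lower in front of the handle and push.

```bash
python3 -m pendant '[[[0,0,0.03,0,0,0,1],[0,0,0.03,0,0,0,1],[0,0,0.03,0,0,0,1],[0,0,0.03,0,0,0,1],[0,0,0,0,0,0,1],[0,0,0,0,0,0,1]]]'
python3 -m pendant '[[[0.001,0.008,0,0,0,0,1],[0,0.006,0,0,0,0,1],[0,0.004,0,0,0,0,1],[0,0.003,0,0,0,0,1],[0,0.003,0,0,0,0,1],[0,0.003,0,0,0,0,1],[0,0.003,0,0,0,0,1],[0,0.003,0,0,0,0,1],[0,0.003,0,0,0,0,1],[0,0.003,0,0,0,0,1]]]'
python3 -c "
from h import *
to(.403,-.134,.085,65.5)"
```

```text
time_s: 53.0
eef_pos: [0.3639, -0.1172, 0.0863]
eef_rot: [-0.001, 0.841, 0.541, -0.0]
wrist_force: [-0.2, 0.1, 0.5]
opening: 0.004
time_s: 54.0
eef_pos: [0.3995, -0.1322, 0.0862]
eef_rot: [-0.0, 0.841, 0.541, -0.0]
wrist_force: [-0.5, 0.1, 0.9]
opening: 0.001
t 54.0 pos [ 0.3995 -0.1322  0.0862] yaw 65.49 tilt z [-6.e-04  4.e-04 -1.e+00] open 0.001
tool shift [-0.0002  0.004   0.0012] rows>= 1.0
turn rv [-0.0007 -0.0001 -0.0001] rows>= 1.0 shift after turn [-0.0002  0.004   0.0012]
```

```bash
python3 -m pendant '[[[0,0.004,0,0,0,0,1],[0,0.005,0,0,0,0,1],[0,0.006,0,0,0,0,1],[0,0.006,0,0,0,0,1],[0,0.006,0,0,0,0,1],[0,0.006,0,0,0,0,1],[0,0.006,0,0,0,0,1],[0,0.005,0,0,0,0,1],[0,0.004,0,0,0,0,1],[0,0.003,0,0,0,0,1]]]'
python3 -c "
from h import *
snap('scene','s20')"
```

```text
time_s: 55.0
eef_pos: [0.4462, -0.1536, 0.0863]
eef_rot: [-0.0, 0.841, 0.541, -0.0]
wrist_force: [-1.3, 0.4, 0.1]
opening: 0.001
```

View pics/s20.png

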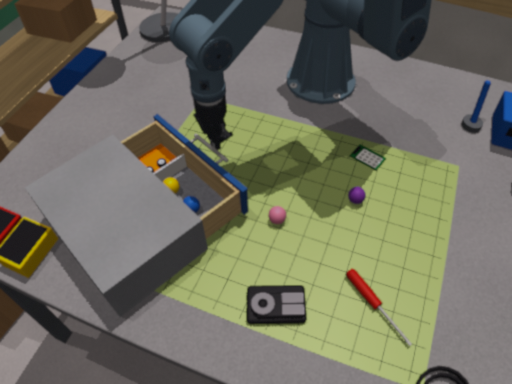

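The drawer is closing smoothly, with balls and wheels riding along. I'll keep pushing.

```bash
python3 -m pendant '[[[0,0.004,0,0,0,0,1],[0,0.005,0,0,0,0,1],[0,0.006,0,0,0,0,1],[0,0.006,0,0,0,0,1],[0,0.006,0,0,0,0,1],[0,0.006,0,0,0,0,1],[0,0.006,0,0,0,0,1],[0,0.006,0,0,0,0,1],[0,0.006,0,0,0,0,1],[0,0.006,0,0,0,0,1]]]'
python3 -m pendant '[[[0,0.006,0,0,0,0,1],[0,0.006,0,0,0,0,1],[0,0.006,0,0,0,0,1],[0,0.005,0,0,0,0,1],[0,0.004,0,0,0,0,1],[0,0.003,0,0,0,0,1],[0,0.002,0,0,0,0,1],[0,0.002,0,0,0,0,1]]]'
python3 -c "
from h import *
hs=O-.165*EX; p=hs-.0165*EX
to(p[0],p[1],.086,65.5)"
```

```text
time_s: 56.05
eef_pos: [0.4983, -0.1773, 0.0863]
eef_rot: [0.0, 0.841, 0.541, 0.0]
wrist_force: [-1.3, -0.2, 0.1]
opening: -0.002
time_s: 56.85
eef_pos: [0.5288, -0.1912, 0.0863]
eef_rot: [-0.0, 0.841, 0.541, -0.0]
wrist_force: [-2.1, -0.6, 0.8]
opening: -0.006
t 56.9 pos [ 0.5288 -0.1912  0.0863] yaw 65.49 tilt z [-1.e-04  1.e-04 -1.e+00] open -0.006
tool shift [-0.0003  0.0271  0.0003] rows>= 1.0
turn rv [-0.0001 -0.     -0.0001] rows>= 1.0 shift after turn [-0.0003  0.0271  0.0003]
```

```bash
python3 -m pendant '[[[0,0.003,0,0,0,0,1],[0,0.003,0,0,0,0,1],[0,0.003,0,0,0,0,1],[0,0.003,0,0,0,0,1],[0,0.003,0,0,0,0,1],[0,0.003,0,0,0,0,1],[0,0.002,0,0,0,0,1],[0,0.002,0,0,0,0,1]]]'
python3 -m pendant '[[[0,0.002,0,0,0,0,1],[0,0.002,0,0,0,0,1],[0,0,0,0,0,0,1]]]'
python3 -m pendant '[[[0,0.001,0,0,0,0,1],[0,0.001,0,0,0,0,1],[0,0,0,0,0,0,1]]]'
```

```text
time_s: 57.65
eef_pos: [0.5489, -0.2004, 0.0863]
eef_rot: [-0.0, 0.841, 0.541, -0.0]
wrist_force: [-0.3, 0.1, -0.8]
opening: 0.006
time_s: 57.95
eef_pos: [0.5527, -0.2022, 0.0864]
eef_rot: [0.0, 0.841, 0.541, 0.0]
wrist_force: [-0.0, 0.6, -0.1]
opening: -0.0
time_s: 58.25
eef_pos: [0.5538, -0.2026, 0.0862]
eef_rot: [-0.0, 0.841, 0.541, -0.0]
wrist_force: [-3.0, 1.1, 1.4]
opening: -0.001
```

```bash
python3 -m pendant '[[[0,0.001,0,0,0,0,1],[0,0.001,0,0,0,0,1],[0,0,0,0,0,0,1]]]'
python3 -m pendant '[[[0,0.001,0,0,0,0,1],[0,0.001,0,0,0,0,1],[0,0,0,0,0,0,1]]]'
```

```text
time_s: 58.55
eef_pos: [0.554, -0.2027, 0.0861]
eef_rot: [-0.002, 0.841, 0.541, -0.001]
wrist_force: [-11.2, 3.7, 8.6]
opening: -0.004
time_s: 58.85
eef_pos: [0.5542, -0.2027, 0.0861]
eef_rot: [-0.004, 0.841, 0.541, -0.003]
wrist_force: [-18.9, 5.7, 15.9]
opening: 0.003
```

The shut stop is reached: force climbs while the position stays put. Backing off and looking.

```bash
python3 -m pendant '[[[0,-0.005,0,0,0,0,1],[0,-0.01,0,0,0,0,1],[0,-0.03,0,0,0,0,1],[0,-0.03,0,0,0,0,1],[0,-0.02,-0.03,0,0,0,1],[0,-0.02,-0.05,0,0,0,1],[0,0,-0.05,0,0,0,1],[0.04,-0.03,0,0,0,0,1],[0.04,-0.03,0,0,0,0,1],[0.04,0,0,0,0,0,1]]]'
python3 -m pendant '[[[0.04,0,0,0,0,0,1],[0.04,0,0,0,0,0,1],[0.04,0,0,0,0,0,1],[0.04,0,0,0,0,0,1],[0,0,0,0,0,0,1],[0,0,0,0,0,0,1],[0,0,0,0,0,0,1]]]'
python3 -c "
from h import *
snap('scene','s21'); snap('top','t21'); st()
hs=O-.165*EX
print(proj('scene',[list(hs+.06*EY)+[.082],list(hs-.06*EY)+[.082]]))
a=cv2.imread('pics/s21.png')[90:290,20:260];b=cv2.imread('pics/t21.png')[40:240,240:440]
cv2.imwrite('pics/c21.png',cv2.resize(np.hstack([a,b]),None,fx=1.8,fy=1.8,interpolation=2))
"
```

```text
time_s: 59.85
eef_pos: [0.4473, -0.0211, 0.2128]
eef_rot: [0.0, 0.841, 0.541, 0.0]
wrist_force: [0.9, -0.2, -0.6]
opening: -0.003
time_s: 60.55
eef_pos: [0.5156, 0.1216, 0.2125]
eef_rot: [0.0, 0.841, 0.541, -0.0]
wrist_force: [-1.2, -0.8, 0.6]
opening: -0.004
{'time_s': 60.65, 'q': [0.007, 0.124, 1.763, -0.0, 1.254, -1.135], 'eef_pos': [0.516, 0.121, 0.213], 'eef_rot': [0.0, 0.841, 0.54, -0.0], 'wrist_force': [1.003, -0.003, -0.752], 'opening': -0.0}
[[187.30172802 185.5765843 ]
 [157.89162736 158.57905027]]
```

View pics/c21.png

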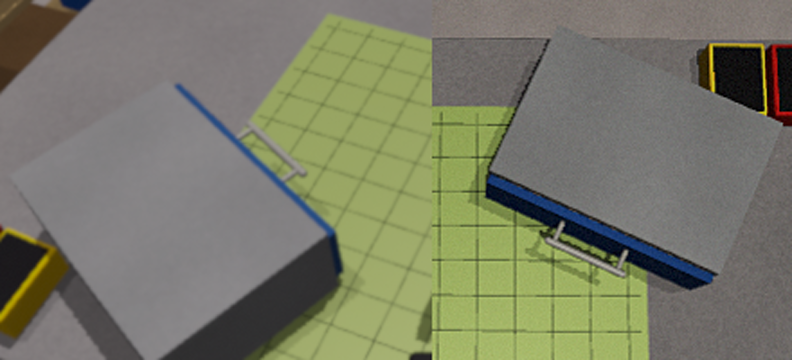

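View pics/t21.png

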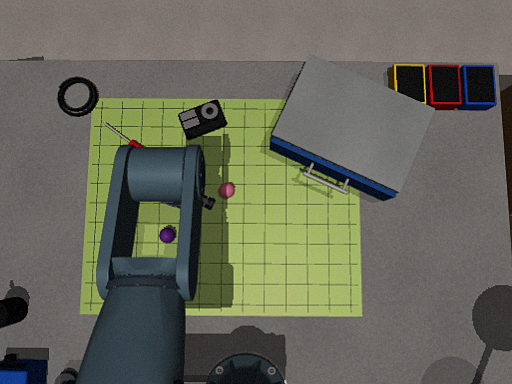

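The drawer front is flush with the carcass, and the handle ends match the predicted shut position to about 2 px. I'll let things settle and hand in.

```bash
python3 -m pendant '[[[0,0,0,0,0,0,1],[0,0,0,0,0,0,1],[0,0,0,0,0,0,1],[0,0,0,0,0,0,1],[0,0,0,0,0,0,1],[0,0,0,0,0,0,1],[0,0,0,0,0,0,1],[0,0,0,0,0,0,1],[0,0,0,0,0,0,1],[0,0,0,0,0,0,1]]]'
python3 -c "
from h import *
print(ctrl.hand_in()); st()"
```

```text
time_s: 61.65
eef_pos: [0.5161, 0.1223, 0.2127]
eef_rot: [0.0, 0.841, 0.541, -0.0]
wrist_force: [-0.2, 0.4, 0.1]
opening: 0.0
the job is handed in; nothing more can be done
None
the job is handed in; nothing more can be done
```

The job is handed in at about 62 s. I pulled the drawer to its stop and lowered the blue and yellow trackballs onto the grey floor of the left bay. The three scroll wheels went into the orange bay, and I then pushed the drawer shut to its stop. I left the pink and purple balls on the mat as decoys, since no red or white trackball was in view.

**Last checks:**
- **Contents:** before closing, the pictures showed both balls and all three wheels lying in their bays.
- **Drawer:** it is shut, with the front flush in both views and the handle moved about 182 mm, measured from the arm's travel. What is inside can no longer be seen, so I could not check how the balls and wheels lie now.
- **Bystanders:** the mouse housing, circuit board and screwdriver showed no visible movement. The arm hides most of the board and screwdriver in the last top view, so their last clear check was the pictures before closing.

**What did not go to plan:**
- On the first try at lowering the blue ball, the gripper's side touched the drawer's left wall with about 18 N. This was the gripper, not the ball as far as the readings show; I lifted, shifted 25 mm right and placed it cleanly.
- One wheel was knocked about 45 mm partway through; I found it again in the pictures and put it away.

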